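# Load the pin polisher through its lever-gated cover

### The job

Load the polishing machine: lift its red-knobbed lever out of the closed notch, swing it to the open notch and let it drop fully home there, then put every copper and brass blank in the machine's basin. When all are in, lift the lever again and swing the cover shut, with the lever dropped fully home in the closed notch. Leave the bottle, the bur stand and the hammer alone.

Things in the scene. Friction and masses are not known exactly. Their poses are not given: they have to be found in the camera images.
- machine: Polishing machine: fixed white box, 295 x 295 mm, 85 mm high, blue band round its foot. Origin on the table right below the pivot; in its x and y the box reaches from -105 to +190 mm of the origin.
- pivot (a point): Point on the machine's flat deck (85 mm above the table) on the vertical axis of lever and cover; axes as the machine's. A 16 mm steel post stands 71 mm high here.
- gate (a point): Middle of the gate, level with its top: an arc of yellow blocks on the deck, 70 to 90 mm from the pivot, 32 mm high, with a notch at either end. In a notch the lever's arm (underside) rests 16 mm below the blocks' top.
- basin (a point): Centre of the floor of the square basin in the deck: opening 110 x 110 mm (sides along the machine's x and y), upright walls, black floor 50 mm below the deck, 35 mm above the table. It lies 120 mm to the machine's +y of the pivot. Axes as the machine's, z up.
- knob (a point): Centre of the red knob at the lever's end: upright cylinder 26 mm across, 46 mm high, 125 mm from the pivot, 54 mm above the deck when the lever is down in a notch. The steel arm (14 mm wide, 10 mm high, its top 28 mm below this point) runs from under the knob to the pivot.
- cover (a point): Centre of the cover, on its top: square clear plate with a blue frame, 130 x 130 mm, its top 10 mm above the deck, centre 120 mm from the pivot, opposite the knob. It is fixed to the lever's hub and turns with it, but does not lift.
- swing (a joint): Angle of lever and cover, rad, 0 to 1.57, stops at both ends, light friction (under 1 N at the knob). 0 = closed: cover over the basin, knob on the machine's -y side of the pivot. 1.57 = open: turned clockwise seen from above, cover on the +x side, knob on the -x side. Notches: 0 to 0.11 and 1.46 to 1.57; between them the gate stops the arm unless lifted.
- lift (a joint): Height of the lever above its lowest position, m, 0 to 0.032. 0 = down in a notch (also its rest); it must be above 0.016 to swing past the gate; let go, it sinks by its own weight (about 1.5 N) and, between the notches, rests on the blocks at 0.016.
- mat: Pink bench mat, 210 x 290 mm (its x and y), 3 mm thick, fixed; origin at the centre of its underside. The blanks start on it.
- blank0_c (a point): Round copper blank, 38 mm across, 5 mm thick, 50 g; this point is its centre, half-way up, z normal to the flat faces. It starts lying flat on the mat; may be absent.
- blank1_c (a point): Oblong brass blank, 44 x 26 mm (its x and y), 5 mm thick, 48 g; this point is its centre, half-way up, z normal to the flat faces. It starts lying flat on the mat; may be absent.
- blank2_c (a point): Round copper blank, 38 mm across, 5 mm thick, 50 g; this point is its centre, half-way up, z normal to the flat faces. It starts lying flat on the mat; may be absent.
- blank3_c (a point): Oblong brass blank, 44 x 26 mm (its x and y), 5 mm thick, 48 g; this point is its centre, half-way up, z normal to the flat faces. It starts lying flat on the mat; may be absent.
- blank4_c (a point): Round copper blank, 38 mm across, 5 mm thick, 50 g; this point is its centre, half-way up, z normal to the flat faces. It starts lying flat on the mat; may be absent.
- blank5_c (a point): Oblong brass blank, 44 x 26 mm (its x and y), 5 mm thick, 48 g; this point is its centre, half-way up, z normal to the flat faces. It starts lying flat on the mat; may be absent.
- bottle: White plastic bottle, 60 mm across, 140 mm high, bystander; origin at the centre of its underside.
- bur_stand: Lavender tiered round stand full of steel burs, 120 mm across, 90 mm high, bystander; origin at the centre of its underside.
- hammer: Small hammer lying between the robot and the work, 180 mm long (its x), bystander.
Things that resemble listed ones, but are neither listed nor needed, are in the scene too. Leave any black or blue look-alike of the part that bears blank4_c alone.

How it is judged:
By the outcome, as a careful person would: the job done as asked, in the order asked, and still so for the second after the job is handed in, with the robot touching nothing.
Of blank0, blank1, blank2, blank3, blank4, blank5 only 4 to 6 are there at a start; the rules pass over those that are not, and their reading is None.
At some moment in a run one of blank0, blank1, blank2, blank3, blank4, blank5 may be knocked a few centimetres aside while the robot is not near it.
Once in a run the grip may slacken for a moment while it holds something.
It also fails if it takes over 210 s, if anything falls off the work surface, if the arm or the gripper's body presses on something with over 40 N, if the wrist force passes 120 N, or if a joint passes its speed limit or range.

### The arm

A 6-joint arm with a two-finger parallel gripper is mounted at the origin on the work surface. World frame = base frame: x ahead of the robot, y to its left, z up, the work surface at z = 0. Lengths are in m, angles in rad, forces in N, time in s.
With the tool pointing down it reaches from about 0.35 to 0.775 m from the base axis. Payload 5.5 kg.
Tool frame: the origin (TCP) lies midway between the tips of the shut fingers; the grasp point (between the pads) lies 19 mm behind it; z points along the fingers, y is the line along which they close (so a half turn about z gives the same grasp; the last joint's range is limited). The gripper opens to 85 mm and grips with 20 to 120 N. Pads are 22 mm wide; open, the fingers measure 114 mm over their backs; the gripper's body (76 mm by 85 mm) begins 54 mm behind the grasp point. The pads swing forward as they close: fully open they stand 13 mm farther back than shut.
Start: joints at [-1.341, 0.313, 0.046, 1.304, 0, 1.431], TCP at [0.208, -0.536, 0.192] pointing down, gripper open.
Joint ranges: [-2.76, 2.76], [-0.86, 1.69], [-1.03, 1.26], [-2.2, 2.34], [-1.47, 1.5], [-3.14, 3.14]. Speed limits (rad/s): [2.57, 2.57, 3.14, 3.14, 3.14, 3.14].

### API

Orientations are given as a unit quaternion [w, x, y, z].
In Python, from workcell import env gives the robot as it stands. The module is installed in compiled form; this text tells all that it offers.
- The arm moves only by the tool servo_tool, never from a script. Its argument "increments" is a list of rows, each an object of numbers: "grip": the closure, from 0 (fully open) to 1 (shut); "x", "y", "z": the shift along the tool's x, y, z in mm; "roll": the turn about the tool's z in degrees. In form: [{"grip": .., "x": .., "y": .., "z": .., "roll": ..}, ...]. A call has 1 to 5 rows; each row shifts and turns the commanded pose from where the row before left it, along the tool's axes as they then stand; what a row does not reach is not made up. A row lasts 1/12 s, in which the tool goes at most 41.7 mm and 7.16 degrees, less where a joint would pass 70% of its speed; a pose out of reach is approached as far as the arm can. A call is refused whole if a number of a shift passes 41.7 or a number of a turn 7.16, either way. A call with a gripper value outside its range is refused whole. The fingers move at their own pace and stop on an object; "grip_force" is the grip in N (left out, the last holds). Time passes only in rows, so rows that do not move let the fingers close. It gives the time, the measured TCP pose, the force, the opening and the grip force at its end, in the units of the state.
- env.get_state(): the state, without advancing time (a new reading comes with each control period).
- env.read_camera(name): name is "scene" or "top" or "wrist"; returns the picture (384x512x3 uint8, red, green, blue); there is no depth.
- env.get_calibration(name): a dict with "vertical_fov" (degrees; the focal length in pixels is half the picture's height over the tangent of half this angle, whatever the lens; pixels are square), "cx", "cy" (the principal point, pixels), "rvec" (rotation vector, rad) and "tvec" (3), from world to camera coordinates, as OpenCV has them; the wrist camera has in their place "tool_from_camera" (4x4, takes a point from camera to tool coordinates, whose origin is the TCP and whose axes are the flange's). Camera axes: x right, y down, z forward; pixel columns grow to the right and rows downward; lengths in m; the calibration is good to about 2 mm. A picture is of the moment at which its call begins: read the wrist's pose just before it. get_calibration takes no time and is no camera call.
- env.hand_in(): hands the job in; it is judged then, once.
The state is a dict: "clock": time; "joint_pos": joint angles; "qvel": joint speeds; "tau": joint torques, N m; "tcp_pos": TCP position; "orientation": TCP orientation; "wrist_force": force on the tool from outside, world axes, zero at the start; "ft_torque": the same for the moment, N m; "finger_gap": finger opening in m; "grip_force": force on a finger pad.
Only numpy, scipy, OpenCV 4.12 (cv2) and the standard library are available. Lean on these libraries where they do the work, as an engineer would, in place of code of your own. Each camera call takes 0.05 s, during which the arm holds its last target. There are 200 camera calls.

## Working session

There is one attempt and no reset: what is moved stays moved. The work goes in short steps, Python scripts to look and compute and a tool call to move; the robot and the scene stay as the last step left them, time stands still between calls to the robot, and variables do not carry over. Pictures are saved under pics/ and viewed, at most 14 in all, crops included, and the job is handed in when it is done.

Besides the shell and the picture viewer there is one more tool, called after "Emit:" by a JSON object that holds its "api" and its "payload". servo_tool: Moves the arm, as the interface text tells. Its arguments: {"type":"object","properties":{"increments":{"type":"array"},"grip_force":{"type":"number"}},"required":["increments"]}

```bash
mkdir -p pics; cat > h.py <<'E'
import numpy as np, cv2
from workcell import env
from scipy.spatial.transform import Rotation as R
def pose():
    s=env.get_state(); q=s["orientation"]; T=np.eye(4); T[:3,:3]=R.from_quat([q[1],q[2],q[3],q[0]]).as_matrix(); T[:3,3]=s["tcp_pos"]; return T
def cam(name):
    c=env.get_calibration(name); f=192/np.tan(np.radians(c["vertical_fov"])/2)
    if name=="wrist": M=pose()@np.array(c["tool_from_camera"])
    else:
        E=np.eye(4);E[:3,:3]=cv2.Rodrigues(np.array(c["rvec"],float))[0];E[:3,3]=np.ravel(c["tvec"]);M=np.linalg.inv(E)
    return M,f,c["cx"],c["cy"]
def ray(C,u,v,z):
    M,f,cx,cy=C; d=M[:3,:3]@np.array([(u-cx)/f,(v-cy)/f,1]); o=M[:3,3]; return o+d*(z-o[2])/d[2]
def proj(C,p):
    M,f,cx,cy=C; q=M[:3,:3].T@(np.array(p)-M[:3,3]); return q[0]/q[2]*f+cx,q[1]/q[2]*f+cy
def shot(name,fn):
    C=cam(name); im=env.read_camera(name); cv2.imwrite("pics/"+fn,im[:,:,::-1]); return C,im
E
python3 - <<'E'
from h import *
for n in("top","scene"):
    C,im=shot(n,n+"0.png"); print(n,C[0].round(3).tolist(),C[1:],env.get_calibration(n).keys())
print(env.get_calibration("wrist")); print(env.get_state()); print(pose().round(3))
E
```

```text
top [[0.078, -0.976, 0.203, 0.262], [-0.997, -0.078, 0.01, -0.039], [0.006, -0.204, -0.979, 1.051], [0.0, 0.0, 0.0, 1.0]] (np.float64(358.46751014822746), 257.1077151546856, 192.13939145983787) dict_keys(['vertical_fov', 'cx', 'cy', 'rvec', 'tvec'])
scene [[0.542, 0.68, -0.493, 0.902], [0.84, -0.444, 0.312, -0.304], [-0.007, -0.583, -0.812, 0.868], [0.0, 0.0, 0.0, 1.0]] (np.float64(346.47019440010575), 253.5489240160528, 197.92842588134405) dict_keys(['vertical_fov', 'cx', 'cy', 'rvec', 'tvec'])
{'vertical_fov': 62.27970137439038, 'cx': 253.47984332024214, 'cy': 190.11613788773806, 'tool_from_camera': array([[ 6.10194305e-04, -9.61173589e-01, -2.75943763e-01,
         6.96251357e-02],
       [ 9.99999302e-01,  8.65825046e-04, -8.04563529e-04,
        -1.97118389e-04],
       [ 1.01224424e-03, -2.75943079e-01,  9.61173446e-01,
        -1.81732747e-01],
       [ 0.00000000e+00,  0.00000000e+00,  0.00000000e+00,
         1.00000000e+00]])}
{'clock': 0.1, 'joint_pos': array([-1.34063640e+00,  3.13945913e-01,  4.50829985e-02,  1.30359781e+00,
        2.76930436e-08,  1.43121591e+00]), 'qvel': array([-2.76685206e-04, -2.77060165e-03,  2.97277340e-03,  1.19602918e-03,
       -8.81079992e-06,  1.06348013e-04]), 'tau': array([ 2.23122508e-03, -4.81728530e+01,  2.99242562e+01,  1.27802073e-02,
       -1.78882760e-04,  3.92023853e-07]), 'tcp_pos': array([ 0.20767057, -0.53562677,  0.19118245]), 'orientation': array([-8.31347306e-04,  9.82959783e-01,  1.83818856e-01, -3.76634184e-05]), 'wrist_force': array([ 0.9283986 , -0.58547054, -0.38453661]), 'ft_torque': array([-0.0282817 , -0.06987529, -0.02892768]), 'grip_force': 0.0, 'finger_gap': 0.0852631094560871}
[[ 0.932  0.361 -0.     0.208]
 [ 0.361 -0.932  0.002 -0.536]
 [ 0.    -0.002 -1.     0.191]
 [ 0.     0.     0.     1.   ]]
```

View pics/top0.png

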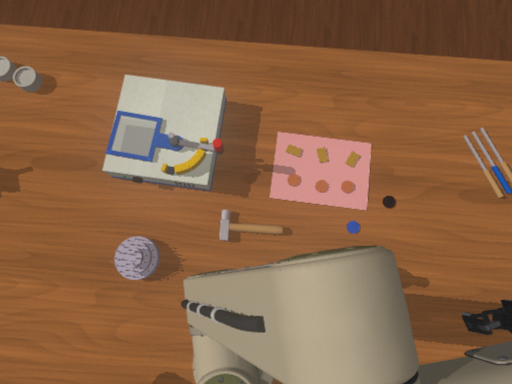

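View pics/scene0.png

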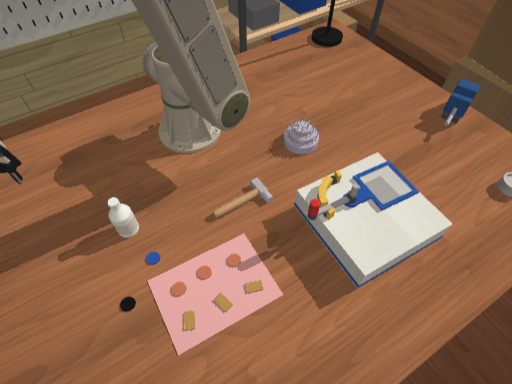

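The top view shows the closed cover at (138,137), the red knob at (217,144) and the gate near (185,160). The pink mat holds six blanks: brass at (294,151), (323,155), (353,159) and copper at (294,180), (321,186), (348,187). Look-alikes, to be left alone, are the black disc (389,202) and the blue disc (353,227). The scene view agrees and shows the bottle at (124,218).

```bash
cat > m.py <<'E'
from h import *
def blanks(C,im,z=0.0055,amin=40):
    hsv=cv2.cvtColor(im,cv2.COLOR_RGB2HSV); out=[]
    pink=cv2.inRange(hsv,(150,40,120),(180,160,255))|cv2.inRange(hsv,(0,40,150),(6,110,255))
    return hsv,pink
E
python3 - <<'E'
from h import *
for n in ("top","scene"):
    C=cam(n); im=cv2.imread(f"pics/{n}0.png")[:,:,::-1]; hsv=cv2.cvtColor(np.ascontiguousarray(im),cv2.COLOR_RGB2HSV)
    pts={"top":[(294,151),(323,155),(353,159),(294,180),(321,186),(348,187),(310,170),(217,144),(240,90),(389,202)],"scene":[(188,320),(179,289),(200,300),(314,208)]}[n]
    for u,v in pts: print(n,u,v,hsv[v,u],ray(C,u,v,.0055).round(3))
    red=cv2.inRange(hsv,(0,190,90),(6,255,255))|cv2.inRange(hsv,(174,190,90),(180,255,255))
    k,l,s,c=cv2.connectedComponentsWithStats(red); 
    for i in range(1,k):
        if s[i,4]>15: print("red",s[i],c[i],ray(C,*c[i],.139))
    yel=cv2.inRange(hsv,(20,180,150),(30,255,255)); print("yel",cv2.boundingRect(yel))
C=cam("top")
for p in [(126,76),(226,88),(211,190),(105,176),(174,142)]: print(p,ray(C,*p,.085).round(3))
print("post",ray(C,174,142,.156).round(3))
E
```

```text
top 294 151 [ 19 166 166] [ 0.616 -0.13   0.006]
top 323 155 [ 19 164 166] [ 0.611 -0.219  0.006]
top 353 159 [ 20 168 165] [ 0.605 -0.31   0.006]
top 294 180 [  9 150 177] [ 0.525 -0.135  0.006]
top 321 186 [  9 151 177] [ 0.513 -0.217  0.006]
top 348 187 [ 10 156 177] [ 0.517 -0.297  0.006]
top 310 170 [  2  85 213] [ 0.56  -0.181  0.006]
top 217 144 [  2 191 194] [0.62  0.107 0.006]
top 240 90 [ 13 157 159] [0.804 0.052 0.006]
top 389 202 [ 8 83 49] [ 0.481 -0.42   0.006]
red [213 139   8   7  28] [216.07142857 142.39285714] [0.57849666 0.09099577 0.139     ]
yel (162, 138, 45, 34)
scene 188 320 [ 18 143 180] [ 0.601 -0.307  0.005]
scene 179 289 [  9 143 189] [ 0.517 -0.292  0.005]
scene 200 300 [  2  73 229] [ 0.572 -0.259  0.005]
scene 314 208 [  1 196 133] [0.509 0.158 0.005]
red [309 200  11  16 134] [313.98507463 207.1641791 ] [0.56808687 0.08835246 0.139     ]
yel (0, 0, 0, 0)
(126, 76) [0.781 0.384 0.085]
(226, 88) [0.766 0.087 0.085]
(211, 190) [0.459 0.099 0.085]
(105, 176) [0.475 0.395 0.085]
(174, 142) [0.589 0.217 0.085]
post [0.565 0.199 0.156]
```

Emit:
{"api": "servo_tool", "payload": {"increments": [{"x":20,"y":-16,"z":-20},{"x":28,"y":-22,"z":-20},{"x":28,"y":-22,"z":-20},{"x":28,"y":-22,"z":-20},{"x":28,"y":-22,"z":-10}]}}

```text
invalid input at $.increments[0]: expected keys grip, x, y, z, roll
```

Emit:
{"api": "servo_tool", "payload": {"increments": [{"x":28,"y":-22},{"x":28,"y":-22},{"x":28,"y":-22},{"x":28,"y":-22},{"x":28,"y":-22}]}}

```text
invalid input at $.increments[0]: expected keys grip, x, y, z, roll
```

Emit:
{"api": "servo_tool", "payload": {"increments": [{"x":28,"y":-22},{"x":28,"y":-22},{"x":28,"y":-22},{"x":28,"y":-22},{"x":28,"y":-22}]}}

```text
invalid input at $.increments[0]: expected keys grip, x, y, z, roll
```

Emit:
{"api": "servo_tool", "payload": {"increments": [{"x":28,"y":-22,"roll":-7},{"x":28,"y":-26,"roll":-7},{"x":28,"y":-30,"roll":-7},{"roll":-7},{"roll":-7}]}}

```text
invalid input at $.increments[0]: expected keys grip, x, y, z, roll
```

Emit:
{"api": "servo_tool", "payload": {"increments": [{"roll":-7},{"roll":-7},{"roll":-7},{"roll":-7},{"roll":-7}]}}

```text
invalid input at $.increments[0]: expected keys grip, x, y, z, roll
```

Emit:
{"api": "servo_tool", "payload": {"increments": [{"roll":-7},{"roll":-7},{"roll":-7},{},{}]}}

```text
invalid input at $.increments[0]: expected keys grip, x, y, z, roll
```

```bash
python3 - <<'E'
from h import *
C,im=shot("wrist","w1.png"); T=pose(); print(T.round(3)); np.save("pics/w1.npy",C[0])
print(env.get_state()["joint_pos"].round(2))
hsv=cv2.cvtColor(im,cv2.COLOR_RGB2HSV)
red=cv2.inRange(hsv,(0,150,60),(7,255,255))|cv2.inRange(hsv,(172,150,60),(180,255,255))
k,l,s,c=cv2.connectedComponentsWithStats(red)
for i in range(1,k):
    if s[i,4]>60: print("red",s[i],c[i],ray(C,*c[i],.15),ray(C,*c[i],.162))
E
```

```text
[[ 0.932  0.361 -0.     0.208]
 [ 0.361 -0.932  0.001 -0.536]
 [ 0.    -0.001 -1.     0.191]
 [ 0.     0.     0.     1.   ]]
[-1.34  0.31  0.05  1.3   0.    1.43]
```

View pics/w1.png

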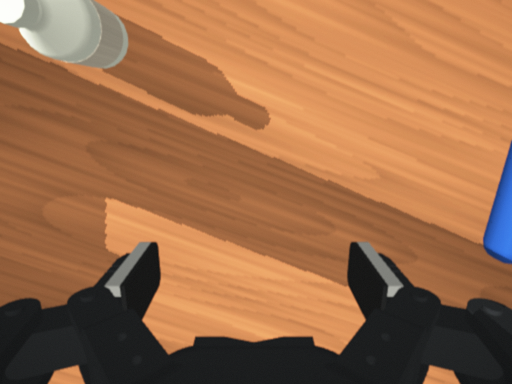

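All five keys are required in each row, so nothing moved. The wrist view shows the bottle at (75,30), right on my path, so I will rise first.

Emit:
{"api": "servo_tool", "payload": {"increments": [{"grip":0,"x":0,"y":0,"z":-35,"roll":0},{"grip":0,"x":0,"y":0,"z":-35,"roll":0},{"grip":0,"x":0,"y":0,"z":-30,"roll":0},{"grip":0,"x":20,"y":-16,"z":0,"roll":0},{"grip":0,"x":28,"y":-22,"z":0,"roll":0}]}}

```text
clock: 0.57
tcp_pos: [0.2384, -0.4861, 0.2934]
orientation: [0.002, 0.983, 0.182, 0.0]
wrist_force: [0.3, 1.6, -0.5]
finger_gap: 0.0853
grip_force: 0.0
```

Emit:
{"api": "servo_tool", "payload": {"increments": [{"grip":0,"x":28,"y":-22,"z":0,"roll":0},{"grip":0,"x":28,"y":-22,"z":0,"roll":0},{"grip":0,"x":28,"y":-22,"z":0,"roll":0},{"grip":0,"x":28,"y":-22,"z":0,"roll":0},{"grip":0,"x":28,"y":-22,"z":0,"roll":0}]}}

```text
clock: 0.98
tcp_pos: [0.33, -0.3286, 0.2918]
orientation: [-0.0, 0.983, 0.184, -0.0]
wrist_force: [1.1, -0.3, -0.3]
finger_gap: 0.0855
grip_force: 0.0
```

Emit:
{"api": "servo_tool", "payload": {"increments": [{"grip":0,"x":28,"y":-22,"z":0,"roll":0},{"grip":0,"x":28,"y":-22,"z":0,"roll":0},{"grip":0,"x":28,"y":-22,"z":0,"roll":0},{"grip":0,"x":28,"y":-22,"z":0,"roll":0},{"grip":0,"x":28,"y":-22,"z":0,"roll":0}]}}

```text
clock: 1.4
tcp_pos: [0.4208, -0.1753, 0.2919]
orientation: [0.0, 0.983, 0.184, -0.0]
wrist_force: [0.3, -0.5, 0.8]
finger_gap: 0.0857
grip_force: 0.0
```

Emit:
{"api": "servo_tool", "payload": {"increments": [{"grip":0,"x":28,"y":-22,"z":0,"roll":0},{"grip":0,"x":28,"y":-22,"z":0,"roll":0},{"grip":0,"x":28,"y":-22,"z":0,"roll":0},{"grip":0,"x":28,"y":-22,"z":0,"roll":0},{"grip":0,"x":28,"y":-22,"z":0,"roll":0}]}}

```text
clock: 1.82
tcp_pos: [0.5116, -0.0221, 0.2918]
orientation: [0.0, 0.983, 0.184, -0.0]
wrist_force: [0.1, -0.2, 0.4]
finger_gap: 0.0856
grip_force: 0.0
```

Emit:
{"api": "servo_tool", "payload": {"increments": [{"grip":0,"x":28,"y":-22,"z":0,"roll":0},{"grip":0,"x":0,"y":0,"z":0,"roll":-7},{"grip":0,"x":0,"y":0,"z":0,"roll":-7},{"grip":0,"x":0,"y":0,"z":0,"roll":-7},{"grip":0,"x":0,"y":0,"z":0,"roll":-7}]}}

```text
clock: 2.23
tcp_pos: [0.5293, 0.0073, 0.2915]
orientation: [-0.0, 0.908, 0.419, -0.0]
wrist_force: [-0.2, -0.4, 0.0]
finger_gap: 0.0853
grip_force: 0.0
```

Emit:
{"api": "servo_tool", "payload": {"increments": [{"grip":0,"x":0,"y":0,"z":0,"roll":-7},{"grip":0,"x":0,"y":0,"z":0,"roll":-7},{"grip":0,"x":0,"y":0,"z":0,"roll":-7},{"grip":0,"x":0,"y":0,"z":0,"roll":-7},{"grip":0,"x":0,"y":0,"z":0,"roll":-7}]}}

```text
clock: 2.65
tcp_pos: [0.5291, 0.0068, 0.2916]
orientation: [-0.0, 0.74, 0.673, -0.0]
wrist_force: [0.0, -0.6, -0.1]
finger_gap: 0.0854
grip_force: 0.0
```

Emit:
{"api": "servo_tool", "payload": {"increments": [{"grip":0,"x":0,"y":0,"z":0,"roll":-7},{"grip":0,"x":0,"y":0,"z":0,"roll":-7},{"grip":0,"x":0,"y":0,"z":0,"roll":-7},{"grip":0,"x":0,"y":0,"z":0,"roll":-7},{"grip":0,"x":0,"y":0,"z":0,"roll":0}]}}

```text
clock: 3.07
tcp_pos: [0.5291, 0.0068, 0.2916]
orientation: [-0.0, 0.557, 0.831, -0.0]
wrist_force: [-0.9, 0.1, -0.1]
finger_gap: 0.0854
grip_force: 0.0
```

```bash
python3 - <<'E'
from h import *
C,im=shot("wrist","w2.png"); T=pose(); print(T.round(3)); np.save("pics/w2.npy",C[0])
print(env.get_state()["joint_pos"].round(2))
hsv=cv2.cvtColor(im,cv2.COLOR_RGB2HSV)
red=cv2.inRange(hsv,(0,150,60),(7,255,255))|cv2.inRange(hsv,(172,150,60),(180,255,255))
k,l,s,c=cv2.connectedComponentsWithStats(red)
for i in range(1,k):
    if s[i,4]>60: print("red",s[i],c[i],ray(C,*c[i],.15),ray(C,*c[i],.162))
E
```

```text
[[-0.375  0.927 -0.001  0.529]
 [ 0.927  0.375 -0.     0.007]
 [ 0.    -0.001 -1.     0.292]
 [ 0.     0.     0.     1.   ]]
[-0.14  0.22  0.16  1.51 -0.    1.05]
red [305  98  34  27 739] [321.65358593 110.57239513] [0.56836803 0.08724006 0.15      ] [0.5659076  0.08666002 0.162     ]
```

View pics/w2.png

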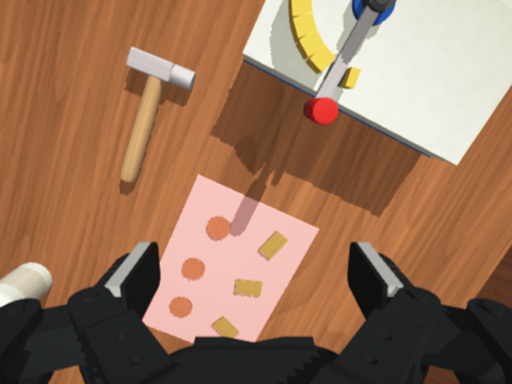

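The wrist view shows the red knob top at (322,110), the arm running up to the post at about (378,2), the mat with six blanks, the hammer at (150,110) and the gate arc. I will go above the knob.

Emit:
{"api": "servo_tool", "payload": {"increments": [{"grip":0,"x":20,"y":22,"z":0,"roll":0},{"grip":0,"x":20,"y":22,"z":20,"roll":0},{"grip":0,"x":20,"y":21,"z":30,"roll":0},{"grip":0,"x":0,"y":0,"z":30,"roll":0},{"grip":0,"x":0,"y":0,"z":0,"roll":0}]}}

```text
clock: 3.53
tcp_pos: [0.5629, 0.0881, 0.205]
orientation: [-0.005, 0.558, 0.83, -0.003]
wrist_force: [-1.4, -0.3, -1.3]
finger_gap: 0.0854
grip_force: 0.0
```

```bash
python3 - <<'E'
from h import *
C,im=shot("wrist","w3.png"); T=pose(); print(T.round(3))
hsv=cv2.cvtColor(im,cv2.COLOR_RGB2HSV)
red=cv2.inRange(hsv,(0,150,60),(7,255,255))|cv2.inRange(hsv,(172,150,60),(180,255,255))
k,l,s,c=cv2.connectedComponentsWithStats(red)
for i in range(1,k):
    if s[i,4]>60: print("red",s[i],c[i],ray(C,*c[i],.15),ray(C,*c[i],.162))
E
```

```text
[[-0.376  0.926 -0.008  0.564]
 [ 0.926  0.376 -0.     0.087]
 [ 0.003 -0.008 -1.     0.208]
 [ 0.     0.     0.     1.   ]]
red [ 246  173   34   45 1239] [262.00645682 195.3212268 ] [0.56868697 0.08886895 0.15      ] [0.56713716 0.09212019 0.162     ]
```

View pics/w3.png

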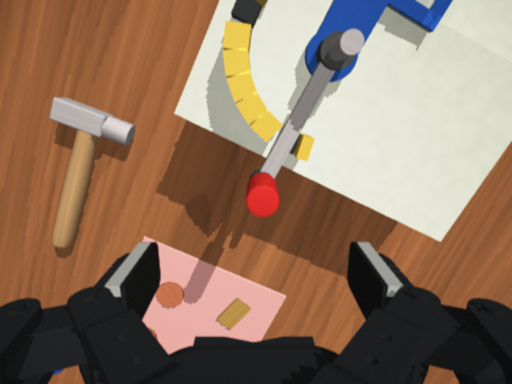

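```bash
python3 - <<'E'
from h import *
C=cam("wrist")
k=ray(C,263,198,.162);p=ray(C,351,41,.156);print(k,p,np.linalg.norm((k-p)[:2]),np.arctan2(*(p-k)[:2]))
T=pose();print(T.round(3));d=np.array([k[0],k[1],0])-np.array([*T[:2,3],0]);print(T[:3,:3].T@d*1000, env.get_state()["joint_pos"])
E
```

```text
[0.57029002 0.08871971 0.162     ] [0.58343055 0.21200964 0.156     ] 0.12398823315088271 0.10618149288607978
[[-0.376  0.926 -0.008  0.564]
 [ 0.926  0.376 -0.     0.087]
 [ 0.003 -0.008 -1.     0.208]
 [ 0.     0.     0.     1.   ]]
[-1.05719195  6.43736491 -0.05341769] [ 1.31020323e-02  3.08770610e-01  7.99762237e-02  1.35029901e+00
 -3.52034109e-04  1.19803198e+00]
```

Emit:
{"api": "servo_tool", "payload": {"increments": [{"grip":0,"x":-1,"y":5,"z":0,"roll":0},{"grip":0,"x":0,"y":0,"z":25,"roll":0},{"grip":0,"x":0,"y":0,"z":25,"roll":0},{"grip":0,"x":0,"y":0,"z":25,"roll":0},{"grip":0,"x":0,"y":0,"z":6,"roll":0}]}}

```text
clock: 4.0
tcp_pos: [0.5718, 0.0868, 0.1302]
orientation: [-0.0, 0.559, 0.829, -0.0]
wrist_force: [-0.4, -0.5, -1.2]
finger_gap: 0.0851
grip_force: 0.0
```

Emit:
{"api": "servo_tool", "payload": {"increments": [{"grip":0.3,"x":0,"y":0,"z":0,"roll":0},{"grip":0.5,"x":0,"y":0,"z":0,"roll":0},{"grip":0.8,"x":0,"y":0,"z":0,"roll":0},{"grip":1,"x":0,"y":0,"z":0,"roll":0},{"grip":1,"x":0,"y":0,"z":0,"roll":0}], "grip_force": 40}}

```text
clock: 4.42
tcp_pos: [0.573, 0.0877, 0.1327]
orientation: [0.001, 0.558, 0.83, 0.001]
wrist_force: [0.8, -0.1, 1.2]
finger_gap: 0.0254
grip_force: 0.0
```

Emit:
{"api": "servo_tool", "payload": {"increments": [{"grip":1,"x":0,"y":0,"z":0,"roll":0},{"grip":1,"x":0,"y":0,"z":0,"roll":0},{"grip":1,"x":0,"y":0,"z":0,"roll":0},{"grip":1,"x":0,"y":0,"z":0,"roll":0},{"grip":1,"x":0,"y":0,"z":0,"roll":0}]}}

```text
clock: 4.83
tcp_pos: [0.5718, 0.0878, 0.131]
orientation: [-0.0, 0.558, 0.83, -0.0]
wrist_force: [-0.6, -0.4, 0.0]
finger_gap: -0.0003
grip_force: 0.0
```

```bash
python3 - <<'E'
from h import *
C,im=shot("wrist","w4.png"); C2,im2=shot("top","t4.png"); 
c=im2[90:230,90:310]; cv2.imwrite("pics/c4.png",np.hstack([cv2.resize(im,(400,300)),cv2.resize(c,(400,300),interpolation=3)])[:,:,::-1])
E
```

```text
(no output)
```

View pics/c4.png

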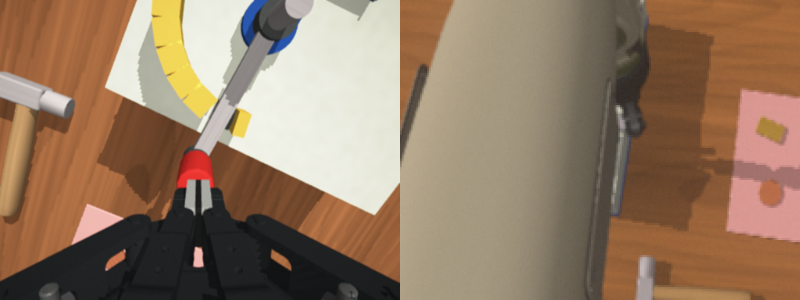

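```bash
python3 - <<'E'
from h import *
C=cam("wrist");T=pose();print(T.round(4))
print("tcp",proj(C,T[:3,3]),"grasp",proj(C,T[:3,3]+[0,0,.019]))
for z in(.116,.139,.162): print(z,proj(C,(.570,.089,z)))
im=cv2.imread("pics/w4.png")[:,:,::-1].copy();hsv=cv2.cvtColor(im,cv2.COLOR_RGB2HSV)
red=cv2.inRange(hsv,(0,150,60),(7,255,255))|cv2.inRange(hsv,(172,150,60),(180,255,255)); print(cv2.boundingRect(red))
E
```

```text
[[-3.777e-01  9.259e-01 -2.000e-04  5.718e-01]
 [ 9.259e-01  3.777e-01 -1.000e-04  8.780e-02]
 [-0.000e+00 -2.000e-04 -1.000e+00  1.309e-01]
 [ 0.000e+00  0.000e+00  0.000e+00  1.000e+00]]
tcp (np.float64(254.10128609532427), np.float64(218.8891433151568)) grasp (np.float64(254.17253258531827), np.float64(231.33602645966647))
0.116 (np.float64(252.24907249147114), np.float64(208.0461454959975))
0.139 (np.float64(252.11026102420504), np.float64(221.01305566867813))
0.162 (np.float64(251.93394857448092), np.float64(237.48307607063262))
(226, 192, 49, 50)
```

```bash
python3 - <<'E'
import cv2
im=cv2.imread("pics/w4.png"); cv2.imwrite("pics/c5.png",cv2.resize(im[150:320,170:340],(600,600),interpolation=2))
E
```

```text
(no output)
```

View pics/c5.png

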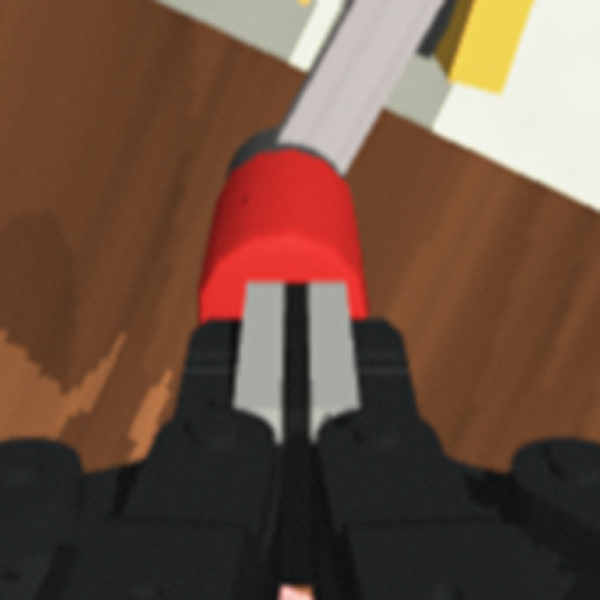

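The pads have closed above the knob's top. The pad spacing in the pictures also puts the tips about 40 mm behind the reported TCP. I will open, go lower with care, and check.

Emit:
{"api": "servo_tool", "payload": {"increments": [{"grip":0,"x":0,"y":0,"z":0,"roll":0},{"grip":0,"x":0,"y":0,"z":0,"roll":0},{"grip":0,"x":0,"y":0,"z":0,"roll":0},{"grip":0,"x":0,"y":0,"z":0,"roll":0},{"grip":0,"x":0,"y":0,"z":0,"roll":0}]}}

```text
clock: 5.35
tcp_pos: [0.5719, 0.0878, 0.131]
orientation: [0.0, 0.558, 0.83, -0.0]
wrist_force: [0.1, 1.2, 0.1]
finger_gap: 0.0605
grip_force: 0.0
```

Emit:
{"api": "servo_tool", "payload": {"increments": [{"grip":0,"x":0,"y":0,"z":0,"roll":0},{"grip":0,"x":0,"y":0,"z":0,"roll":0},{"grip":0,"x":0,"y":0,"z":8,"roll":0},{"grip":0,"x":0,"y":0,"z":8,"roll":0},{"grip":0,"x":0,"y":0,"z":0,"roll":0}]}}

```text
clock: 5.77
tcp_pos: [0.5705, 0.0877, 0.1127]
orientation: [-0.001, 0.558, 0.83, -0.001]
wrist_force: [-0.3, 0.6, -0.4]
finger_gap: 0.085
grip_force: 0.0
```

```bash
python3 - <<'E'
from h import *
C,im=shot("wrist","w6.png"); print(env.get_state())
C=cam("wrist");T=pose()
hsv=cv2.cvtColor(im,cv2.COLOR_RGB2HSV)
red=cv2.inRange(hsv,(0,150,60),(7,255,255))|cv2.inRange(hsv,(172,150,60),(180,255,255)); print(cv2.boundingRect(red))
for z in(.116,.139,.162): print(z,proj(C,(.570,.089,z)))
# mat scale from w2
E
```

```text
{'clock': 5.8167, 'joint_pos': array([ 1.35468459e-02,  3.53801836e-01, -9.15189646e-02,  1.12838535e+00,
       -1.13423994e-04,  1.19713062e+00]), 'qvel': array([-0.00144888, -0.00878811,  0.02309701,  0.01205916, -0.00053316,
        0.00110787]), 'tau': array([-2.36232014e-02, -4.89978468e+01,  2.86204112e+01, -1.96478125e-01,
       -1.00387435e-03, -1.17244105e-05]), 'tcp_pos': array([0.57062294, 0.08769944, 0.11337373]), 'orientation': array([-0.00116412,  0.55784842,  0.82994158, -0.00087454]), 'wrist_force': array([ 0.35817741,  0.93465204, -0.0138487 ]), 'ft_torque': array([ 0.00323115,  0.01607125, -0.02909311]), 'grip_force': 0.0, 'finger_gap': 0.08553007790976698}
(225, 202, 55, 78)
0.116 (np.float64(253.9587517866928), np.float64(218.22567152422513))
0.139 (np.float64(253.92079668439243), np.float64(233.77034775060233))
0.162 (np.float64(253.87141430702425), np.float64(253.99511388092105))
```

View pics/w6.png

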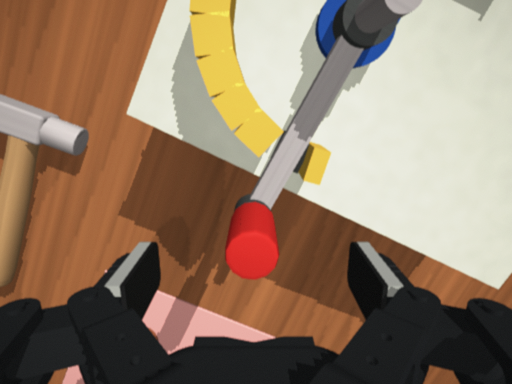

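The knob shows at (252,240), midway between the pads and matching my projection. I will continue down about 29 mm and close.

Emit:
{"api": "servo_tool", "payload": {"increments": [{"grip":0,"x":0,"y":0,"z":8,"roll":0},{"grip":0,"x":0,"y":0,"z":8,"roll":0},{"grip":0,"x":0,"y":0,"z":6,"roll":0},{"grip":0,"x":0,"y":0,"z":6,"roll":0},{"grip":0,"x":0,"y":0,"z":0,"roll":0}]}}

```text
clock: 6.23
tcp_pos: [0.5707, 0.0877, 0.0852]
orientation: [-0.001, 0.558, 0.83, -0.001]
wrist_force: [0.2, 0.0, -0.7]
finger_gap: 0.0854
grip_force: 0.0
```

Emit:
{"api": "servo_tool", "payload": {"increments": [{"grip":0.3,"x":0,"y":0,"z":0,"roll":0},{"grip":0.5,"x":0,"y":0,"z":0,"roll":0},{"grip":0.8,"x":0,"y":0,"z":0,"roll":0},{"grip":0.9,"x":0,"y":0,"z":0,"roll":0},{"grip":0.9,"x":0,"y":0,"z":0,"roll":0}], "grip_force": 40}}

```text
clock: 6.65
tcp_pos: [0.572, 0.0875, 0.0874]
orientation: [0.0, 0.558, 0.83, -0.0]
wrist_force: [2.8, 0.6, 2.4]
finger_gap: 0.0255
grip_force: 8.0
```

Emit:
{"api": "servo_tool", "payload": {"increments": [{"grip":0.9,"x":0,"y":0,"z":0,"roll":0},{"grip":0.9,"x":0,"y":0,"z":0,"roll":0},{"grip":0.9,"x":0,"y":0,"z":0,"roll":0}]}}

```text
clock: 6.9
tcp_pos: [0.5722, 0.0875, 0.0875]
orientation: [0.0, 0.558, 0.83, 0.0]
wrist_force: [0.2, -1.6, 2.6]
finger_gap: 0.0254
grip_force: 39.2
```

```bash
python3 - <<'E'
from h import *
c=env.get_calibration("wrist");T=np.eye(4);q=np.array([-0.00116412,0.55784842,0.82994158,-0.00087454]);T[:3,:3]=R.from_quat([q[1],q[2],q[3],q[0]]).as_matrix();T[:3,3]=[0.57062294,0.08769944,0.11337373]
C=(T@np.array(c["tool_from_camera"]),)+cam("wrist")[1:]
print("post",ray(C,402,3,.156))
a,b=ray(C,131,114,.085),ray(C,498,288,.085);print(a,b,np.arctan2((b-a)[1],(b-a)[0]))
for u,v in[(252,203),(354,35),(283,193)]: print(ray(C,u,v,.111))
for u,v in[(263,150),(322,184),(330,148),(190,12),(233,12)]: print("gate",ray(C,u,v,.117))
T=pose();print(T.round(4))
E
```

```text
post [0.58373025 0.20785782 0.156     ]
[0.47403537 0.1142727  0.085     ] [0.76563335 0.09573818 0.085     ] -0.06347648191293494
[0.56586644 0.0959381  0.111     ]
[0.58054315 0.20291636 0.111     ]
[0.58080243 0.1089212  0.111     ]
gate [0.55905718 0.12919651 0.117     ]
gate [0.59833737 0.12388918 0.117     ]
gate [0.59344192 0.14447526 0.117     ]
gate [0.49820824 0.17957052 0.117     ]
gate [0.51823314 0.18773803 0.117     ]
[[-3.775e-01  9.260e-01  8.000e-04  5.722e-01]
 [ 9.260e-01  3.775e-01 -4.000e-04  8.750e-02]
 [-7.000e-04  6.000e-04 -1.000e+00  8.750e-02]
 [ 0.000e+00  0.000e+00  0.000e+00  1.000e+00]]
```

Emit:
{"api": "servo_tool", "payload": {"increments": [{"grip":0.9,"x":0,"y":0,"z":-7,"roll":0},{"grip":0.9,"x":0,"y":0,"z":-7,"roll":0},{"grip":0.9,"x":0,"y":0,"z":-6,"roll":0},{"grip":0.9,"x":0,"y":0,"z":-5,"roll":0},{"grip":0.9,"x":0,"y":0,"z":0,"roll":0}], "grip_force": 60}}

```text
clock: 7.32
tcp_pos: [0.5722, 0.0876, 0.1133]
orientation: [0.001, 0.558, 0.83, 0.0]
wrist_force: [-1.2, -1.3, -1.2]
finger_gap: 0.0245
grip_force: 59.0
```

Emit:
{"api": "servo_tool", "payload": {"increments": [{"grip":0.9,"x":7.4,"y":-12.4,"z":0,"roll":6.6},{"grip":0.9,"x":7.4,"y":-12.4,"z":0,"roll":6.6},{"grip":0.9,"x":0,"y":0,"z":0,"roll":0}]}}

```text
clock: 7.57
tcp_pos: [0.5421, 0.094, 0.1121]
orientation: [-0.0, 0.651, 0.759, -0.0]
wrist_force: [2.6, -4.5, -2.0]
finger_gap: 0.0245
grip_force: 59.5
```

Emit:
{"api": "servo_tool", "payload": {"increments": [{"grip":0.9,"x":7.4,"y":-12.4,"z":0,"roll":6.6},{"grip":0.9,"x":7.4,"y":-12.4,"z":0,"roll":6.6},{"grip":0.9,"x":7.4,"y":-12.4,"z":0,"roll":6.6},{"grip":0.9,"x":7.4,"y":-12.4,"z":0,"roll":6.6},{"grip":0.9,"x":7.4,"y":-12.4,"z":0,"roll":6.6}]}}

```text
clock: 7.98
tcp_pos: [0.4852, 0.1342, 0.112]
orientation: [0.001, 0.84, 0.543, -0.0]
wrist_force: [2.8, -1.5, -1.5]
finger_gap: 0.0245
grip_force: 59.7
```

Emit:
{"api": "servo_tool", "payload": {"increments": [{"grip":0.9,"x":7.4,"y":-12.4,"z":0,"roll":6.6},{"grip":0.9,"x":7.4,"y":-12.4,"z":0,"roll":6.6},{"grip":0.9,"x":7.4,"y":-12.4,"z":0,"roll":6.6},{"grip":0.9,"x":7.4,"y":-12.4,"z":0,"roll":6.6},{"grip":0.9,"x":0,"y":0,"z":0,"roll":0}]}}

```text
clock: 8.4
tcp_pos: [0.4607, 0.1871, 0.1121]
orientation: [0.001, 0.941, 0.339, -0.0]
wrist_force: [0.5, -6.0, -1.0]
finger_gap: 0.0245
grip_force: 59.7
```

Emit:
{"api": "servo_tool", "payload": {"increments": [{"grip":0.9,"x":7.4,"y":-12.4,"z":0,"roll":6.6},{"grip":0.9,"x":6.5,"y":-11,"z":0,"roll":5.8},{"grip":0.9,"x":0,"y":0,"z":0,"roll":0},{"grip":0.9,"x":0,"y":0,"z":0,"roll":0}]}}

```text
clock: 8.73
tcp_pos: [0.4582, 0.2124, 0.1117]
orientation: [0.001, 0.971, 0.238, -0.001]
wrist_force: [0.8, -4.5, -1.1]
finger_gap: 0.0246
grip_force: 59.7
```

Emit:
{"api": "servo_tool", "payload": {"increments": [{"grip":0.9,"x":0,"y":0,"z":6,"roll":0},{"grip":0.9,"x":0,"y":0,"z":6,"roll":0},{"grip":0.9,"x":0,"y":0,"z":6,"roll":0},{"grip":0.9,"x":0,"y":0,"z":6,"roll":0},{"grip":0.9,"x":0,"y":0,"z":0,"roll":0}]}}

```text
clock: 9.15
tcp_pos: [0.4582, 0.2129, 0.0877]
orientation: [0.0, 0.972, 0.236, -0.0]
wrist_force: [0.5, -5.2, -1.0]
finger_gap: 0.0248
grip_force: 59.7
```

Emit:
{"api": "servo_tool", "payload": {"increments": [{"grip":0.6,"x":0,"y":0,"z":0,"roll":0},{"grip":0.3,"x":0,"y":0,"z":0,"roll":0},{"grip":0,"x":0,"y":0,"z":0,"roll":0},{"grip":0,"x":0,"y":0,"z":0,"roll":0},{"grip":0,"x":0,"y":0,"z":0,"roll":0}]}}

```text
clock: 9.57
tcp_pos: [0.4583, 0.2139, 0.0881]
orientation: [-0.0, 0.972, 0.235, 0.0]
wrist_force: [-0.1, 0.9, -0.3]
finger_gap: 0.0803
grip_force: 0.0
```

Emit:
{"api": "servo_tool", "payload": {"increments": [{"grip":0,"x":0,"y":0,"z":0,"roll":0},{"grip":0,"x":0,"y":0,"z":-20,"roll":0},{"grip":0,"x":0,"y":0,"z":-30,"roll":0},{"grip":0,"x":0,"y":0,"z":-30,"roll":0},{"grip":0,"x":0,"y":0,"z":-30,"roll":0}]}}

```text
clock: 9.98
tcp_pos: [0.4577, 0.2135, 0.199]
orientation: [-0.0, 0.972, 0.235, -0.0]
wrist_force: [1.0, 0.6, 0.3]
finger_gap: 0.0855
grip_force: 0.0
```

```bash
python3 - <<'E'
from h import *
C,im=shot("wrist","w7.png"); print(pose().round(4))
E
```

```text
[[ 0.8892  0.4574  0.0086  0.4608]
 [ 0.4574 -0.8893  0.0025  0.2144]
 [ 0.0088  0.0017 -1.      0.2055]
 [ 0.      0.      0.      1.    ]]
```

Emit:
{"api": "servo_tool", "payload": {"increments": [{"grip":0,"x":-11,"y":34,"z":0,"roll":0},{"grip":0,"x":-11,"y":34,"z":0,"roll":0},{"grip":0,"x":-11,"y":34,"z":0,"roll":0},{"grip":0,"x":-11,"y":34,"z":0,"roll":0},{"grip":0,"x":-11,"y":34,"z":0,"roll":0}]}}

```text
clock: 10.45
tcp_pos: [0.487, 0.0358, 0.1981]
orientation: [0.0, 0.972, 0.236, 0.0]
wrist_force: [0.3, -0.4, -0.8]
finger_gap: 0.085
grip_force: 0.0
```

Emit:
{"api": "servo_tool", "payload": {"increments": [{"grip":0,"x":-11,"y":34,"z":0,"roll":0},{"grip":0,"x":-11,"y":34,"z":0,"roll":0},{"grip":0,"x":-11,"y":34,"z":0,"roll":0},{"grip":0,"x":-11,"y":34,"z":0,"roll":0},{"grip":0,"x":-11,"y":34,"z":0,"roll":0}]}}

```text
clock: 10.87
tcp_pos: [0.5157, -0.141, 0.198]
orientation: [0.0, 0.972, 0.235, 0.0]
wrist_force: [0.9, 0.8, 0.1]
finger_gap: 0.0857
grip_force: 0.0
```

Emit:
{"api": "servo_tool", "payload": {"increments": [{"grip":0,"x":-11,"y":34,"z":0,"roll":7},{"grip":0,"x":-11,"y":34,"z":0,"roll":7},{"grip":0,"x":0,"y":0,"z":0,"roll":7},{"grip":0,"x":0,"y":0,"z":0,"roll":6},{"grip":0,"x":0,"y":0,"z":0,"roll":0}]}}

```text
clock: 11.28
tcp_pos: [0.5227, -0.2111, 0.1975]
orientation: [-0.0, 1.0, -0.0, -0.0]
wrist_force: [-0.7, 0.1, 0.3]
finger_gap: 0.0853
grip_force: 0.0
```

```bash
cat >> h.py <<'E'
def find(C,im,z=.0055):
    hsv=cv2.cvtColor(im,cv2.COLOR_RGB2HSV); out=[]
    for nm,lo,hi in(("Cu",(6,125,90),(12,190,255)),("Br",(16,125,90),(24,255,255))):
        m=cv2.morphologyEx(cv2.inRange(hsv,lo,hi),cv2.MORPH_OPEN,np.ones((3,3)))
        for c in cv2.findContours(m,cv2.RETR_EXTERNAL,cv2.CHAIN_APPROX_NONE)[0]:
            if cv2.contourArea(c)<60: continue
            w=np.array([ray(C,u,v,z)[:2] for u,v in c[:,0]],np.float32)
            (x,y),(a,b),t=cv2.minAreaRect(w*1000)
            if 15<min(a,b)<45 and max(a,b)<60:
                if a<b: t+=90
                out.append((nm,round(x),round(y),round(a),round(b),round((t+90)%180-90),c[:,0].mean(0).round().tolist()))
    return out
E
python3 - <<'E'
from h import *
C,im=shot("wrist","w8.png"); print(pose().round(4))
for o in find(C,im): print(o)
C,im=shot("top","t8.png");print("top")
for o in find(C,im): print(o)
E
```

```text
[[ 1.000e+00  4.900e-03 -3.000e-04  5.227e-01]
 [ 4.900e-03 -1.000e+00  3.000e-04 -2.105e-01]
 [-2.000e-04 -3.000e-04 -1.000e+00  1.977e-01]
 [ 0.000e+00  0.000e+00  0.000e+00  1.000e+00]]
('Cu', 203, -487, 31, 49, -90, [440.0, 376.0])
('Cu', 202, 67, 31, 51, -90, [67.0, 376.0])
('Br', 603, -305, 26, 43, -27, [337.0, 88.0])
('Br', 609, -213, 43, 25, 15, [255.0, 83.0])
('Br', 617, -125, 44, 25, 71, [176.0, 76.0])
top
('Cu', 1008, 274, 59, 39, 5, [179.0, 29.0])
('Cu', 1003, 514, 37, 50, -2, [106.0, 26.0])
('Cu', 1008, 846, 56, 35, 5, [6.0, 17.0])
```

View pics/w8.png

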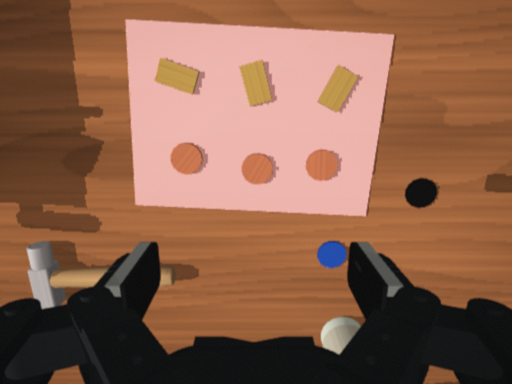

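The mat shows brass at (177,76), (256,83), (339,88) and copper at (187,158), (258,168), (322,165). The look-alikes are black (421,193) and blue (332,254). The bottle is at (342,335).

```bash
sed -i 's/(6,125,90),(12,190,255)/(3,95,110),(13,200,255)/' h.py; cat >> h.py <<'E'
def go(x,y,z,yaw=None):
    T=pose(); ps=np.degrees(np.arctan2(T[1,0],T[0,0])); d=np.array([x,y,z])-T[:3,3]
    t=T[:3,:3].T@d*1000; dr=0 if yaw is None else -((yaw-ps+180)%360-180)
    if yaw is not None:
        r=np.radians(yaw); f=np.array([np.cos(r)*d[0]+np.sin(r)*d[1],np.sin(r)*d[0]-np.cos(r)*d[1]])*1000
    else: f=t[:2]
    print("TCP",T[:3,3].round(4),"yaw",round(ps,1),"j6",round(np.degrees(env.get_state()['joint_pos'][5])),"| shift now",t.round(1),"roll",round(dr,1),"shift after roll",f.round(1))
E
python3 - <<'E'
from h import *
im=cv2.imread("pics/w8.png")[:,:,::-1].copy();C=cam("wrist")
hsv=cv2.cvtColor(im,cv2.COLOR_RGB2HSV)
print([hsv[v,u].tolist() for u,v in((187,158),(258,168),(322,165),(220,120))])
for o in find(C,im): print(o)
print("bottle",ray(C,342,333,.14),ray(C,332,254,.003))
go(.525,-.135,.10,90)
E
```

```text
[[10, 156, 196], [9, 156, 196], [9, 153, 201], [4, 67, 237]]
('Cu', 205, -488, 31, 47, -90, [439.0, 376.0])
('Cu', 200, 66, 31, 51, -90, [67.0, 377.0])
('Br', 604, -303, 26, 43, -27, [337.0, 88.0])
('Br', 609, -211, 43, 25, 16, [255.0, 83.0])
('Br', 616, -124, 44, 25, 71, [176.0, 76.0])
bottle [ 0.39017754 -0.2905457   0.14      ] [ 0.39785771 -0.31332775  0.003     ]
TCP [ 0.5228 -0.2101  0.1978] yaw 0.4 j6 150 | shift now [  2.7 -75.1  97.8] roll -89.6 shift after roll [75.1  2.2]
```

```bash
sed -i 's/RETR_EXTERNAL/RETR_LIST/' h.py
python3 - <<'E'
from h import *
im=cv2.imread("pics/w8.png")[:,:,::-1].copy();C=cam("wrist")
o=[o for o in find(C,im) if .4<o[1]/1000<.7 and -400<o[2]<-80]
for a in o: print(a)
E
```

```text
('Cu', 512, -213, 38, 37, 0, [257.0, 168.0])
('Cu', 517, -291, 38, 37, 3, [322.0, 165.0])
('Cu', 523, -129, 37, 38, -90, [186.0, 158.0])
('Br', 604, -303, 26, 43, -27, [337.0, 88.0])
('Br', 609, -211, 43, 25, 16, [255.0, 83.0])
('Br', 616, -124, 44, 25, 71, [176.0, 76.0])
```

Emit:
{"api": "servo_tool", "payload": {"increments": [{"grip":0.2,"x":0,"y":0,"z":0,"roll":-7},{"grip":0.47,"x":0,"y":0,"z":0,"roll":-7},{"grip":0.47,"x":0,"y":0,"z":0,"roll":-7},{"grip":0.47,"x":0,"y":0,"z":0,"roll":-7},{"grip":0.47,"x":0,"y":0,"z":0,"roll":-7}]}}

```text
clock: 11.8
tcp_pos: [0.523, -0.2094, 0.1982]
orientation: [0.0, 0.952, 0.307, 0.0]
wrist_force: [0.5, -0.1, -0.0]
finger_gap: 0.0453
grip_force: 0.0
```

Emit:
{"api": "servo_tool", "payload": {"increments": [{"grip":0.47,"x":0,"y":0,"z":0,"roll":-7},{"grip":0.47,"x":0,"y":0,"z":0,"roll":-7},{"grip":0.47,"x":0,"y":0,"z":0,"roll":-7},{"grip":0.47,"x":0,"y":0,"z":0,"roll":-7},{"grip":0.47,"x":0,"y":0,"z":0,"roll":-7}]}}

```text
clock: 12.22
tcp_pos: [0.523, -0.2094, 0.1982]
orientation: [0.0, 0.815, 0.579, 0.0]
wrist_force: [0.2, -0.2, -0.5]
finger_gap: 0.0455
grip_force: 0.0
```

Emit:
{"api": "servo_tool", "payload": {"increments": [{"grip":0.47,"x":25,"y":1,"z":25,"roll":-7},{"grip":0.47,"x":25,"y":1,"z":25,"roll":-7},{"grip":0.47,"x":25,"y":0,"z":25,"roll":-5.6},{"grip":0.47,"x":0,"y":0,"z":25,"roll":0},{"grip":0.47,"x":0,"y":0,"z":0,"roll":0}]}}

```text
clock: 12.63
tcp_pos: [0.538, -0.1345, 0.0934]
orientation: [-0.004, 0.706, 0.708, -0.002]
wrist_force: [-0.5, -0.1, -0.3]
finger_gap: 0.0452
grip_force: 0.0
```

```bash
python3 - <<'E'
from h import *
C,im=shot("wrist","w9.png")
for a in find(C,im): 
    if .4<a[1]/1000<.7 and -400<a[2]<-80: print(a)
go(.525,-.135,0,90); print(env.get_state()["finger_gap"])
E
```

```text
('Cu', 670, -337, 26, 59, -52, [384.0, 369.0])
('Cu', 517, -285, 27, 38, -9, [233.0, 329.0])
('Cu', 512, -215, 39, 36, 90, [227.0, 265.0])
('Cu', 525, -131, 38, 39, -90, [239.0, 178.0])
('Br', 617, -126, 44, 26, 71, [346.0, 172.0])
TCP [ 0.5392 -0.1359  0.0959] yaw 90.0 j6 68 | shift now [  0.8 -13.7  96. ] roll 0.0 shift after roll [  0.9 -14.2]
0.04514712959408888
```

Emit:
{"api": "servo_tool", "payload": {"increments": [{"grip":0.47,"x":5,"y":-14,"z":0,"roll":0},{"grip":0.47,"x":0,"y":0,"z":25,"roll":0},{"grip":0.47,"x":0,"y":0,"z":30,"roll":0},{"grip":0.47,"x":0,"y":0,"z":30,"roll":0},{"grip":0.47,"x":0,"y":0,"z":20,"roll":0}]}}

```text
clock: 13.1
tcp_pos: [0.5279, -0.1338, -0.0069]
orientation: [0.001, 0.708, 0.706, 0.0]
wrist_force: [0.4, 0.3, -0.1]
finger_gap: 0.0453
grip_force: 0.0
```

Emit:
{"api": "servo_tool", "payload": {"increments": [{"grip":0.47,"x":0,"y":0,"z":8,"roll":0},{"grip":0.47,"x":0,"y":0,"z":0,"roll":0}]}}

```text
clock: 13.27
tcp_pos: [0.5269, -0.1332, -0.0153]
orientation: [-0.001, 0.708, 0.706, -0.0]
wrist_force: [-0.7, 0.0, 0.6]
finger_gap: 0.045
grip_force: 0.0
```

Emit:
{"api": "servo_tool", "payload": {"increments": [{"grip":0.47,"x":0,"y":0,"z":3,"roll":0},{"grip":0.47,"x":0,"y":0,"z":3,"roll":0},{"grip":0.47,"x":0,"y":0,"z":0,"roll":0}]}}

```text
clock: 13.52
tcp_pos: [0.5285, -0.1336, -0.0197]
orientation: [0.001, 0.708, 0.706, 0.0]
wrist_force: [-0.5, -0.1, -0.6]
finger_gap: 0.0449
grip_force: 0.0
```

```bash
python3 - <<'E'
from h import *
C,im=shot("wrist","w10.png"); 
go(.525,-.131,0,90); print(env.get_state()["wrist_force"], proj(C,(.525,-.131,.006)))
for a in find(C,im): 
    if .4<a[1]/1000<.7 and -400<a[2]<-80: print(a)
cv2.imwrite("pics/c10.png",cv2.resize(im[130:384,100:440],(680,508))[:,:,::-1])
E
```

```text
TCP [ 0.5283 -0.1334 -0.0198] yaw 89.8 j6 68 | shift now [  2.4  -3.2 -19.8] roll -0.2 shift after roll [ 2.4 -3.3]
[ 0.15770723 -0.12725024  0.32901596] (np.float64(247.86288237104904), np.float64(231.67717037076443))
('Cu', 451, -221, 38, 15, 53, [125.0, 367.0])
('Cu', 524, -131, 39, 38, 90, [247.0, 230.0])
('Br', 601, -218, 16, 31, -54, [377.0, 362.0])
('Br', 617, -126, 44, 28, 71, [423.0, 219.0])
```

View pics/c10.png

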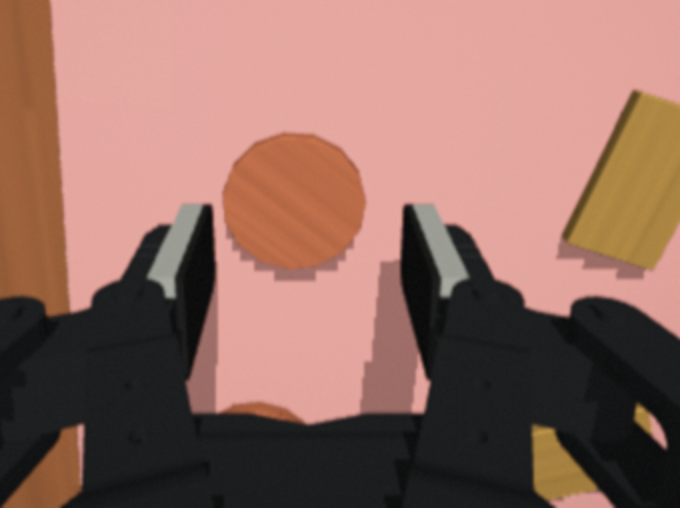

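Picture: the copper blank at (247,230) lies between the pads, whose tips are still about 24 mm above it by their pixel scale. I will centre and descend with care.

Emit:
{"api": "servo_tool", "payload": {"increments": [{"grip":0.47,"x":2.4,"y":-3.3,"z":6,"roll":0},{"grip":0.47,"x":0,"y":0,"z":6,"roll":0},{"grip":0.47,"x":0,"y":0,"z":6,"roll":0},{"grip":0.47,"x":0,"y":0,"z":0,"roll":0}]}}

```text
clock: 13.9
tcp_pos: [0.5238, -0.1303, -0.0385]
orientation: [0.0, 0.708, 0.706, -0.0]
wrist_force: [-3.1, 1.8, 10.3]
finger_gap: 0.0455
grip_force: 5.2
```

Emit:
{"api": "servo_tool", "payload": {"increments": [{"grip":0.47,"x":0,"y":0,"z":2,"roll":0},{"grip":0.47,"x":0,"y":0,"z":2,"roll":0},{"grip":0.47,"x":0,"y":0,"z":0,"roll":0}]}}

```text
clock: 14.15
tcp_pos: [0.524, -0.1304, -0.0387]
orientation: [0.001, 0.708, 0.706, 0.0]
wrist_force: [-13.1, 5.2, 41.4]
finger_gap: 0.0454
grip_force: 20.9
```

Emit:
{"api": "servo_tool", "payload": {"increments": [{"grip":0.47,"x":0,"y":0,"z":2,"roll":0},{"grip":0.47,"x":0,"y":0,"z":0,"roll":0},{"grip":0.47,"x":0,"y":0,"z":0,"roll":0}]}}

```text
clock: 14.4
tcp_pos: [0.5241, -0.1304, -0.0388]
orientation: [0.001, 0.708, 0.706, 0.0]
wrist_force: [-17.5, 6.6, 57.8]
finger_gap: 0.0452
grip_force: 28.8
```

Emit:
{"api": "servo_tool", "payload": {"increments": [{"grip":0.47,"x":0,"y":0,"z":-8,"roll":0},{"grip":0.47,"x":0,"y":0,"z":0,"roll":0}]}}

```text
clock: 14.57
tcp_pos: [0.5253, -0.1309, -0.0349]
orientation: [0.002, 0.708, 0.706, 0.001]
wrist_force: [0.7, -1.0, 0.8]
finger_gap: 0.0448
grip_force: 0.0
```

Emit:
{"api": "servo_tool", "payload": {"increments": [{"grip":0.6,"x":0,"y":0,"z":0,"roll":0},{"grip":0.6,"x":0,"y":0,"z":0,"roll":0},{"grip":0.6,"x":0,"y":0,"z":0,"roll":0},{"grip":0.7,"x":0,"y":0,"z":0,"roll":0}], "grip_force": 50}}

```text
clock: 14.9
tcp_pos: [0.5247, -0.1307, -0.036]
orientation: [0.001, 0.708, 0.706, 0.0]
wrist_force: [-1.9, 1.0, 16.4]
finger_gap: 0.0347
grip_force: 48.1
```

Emit:
{"api": "servo_tool", "payload": {"increments": [{"grip":0.75,"x":0,"y":0,"z":-8,"roll":0},{"grip":0.75,"x":0,"y":0,"z":-30,"roll":0},{"grip":0.75,"x":0,"y":0,"z":-35,"roll":0},{"grip":0.75,"x":0,"y":0,"z":-35,"roll":0},{"grip":0.75,"x":0,"y":0,"z":-35,"roll":0}]}}

```text
clock: 15.32
tcp_pos: [0.5229, -0.1301, 0.1061]
orientation: [-0.001, 0.708, 0.706, -0.001]
wrist_force: [1.9, -0.4, -0.3]
finger_gap: 0.0346
grip_force: 49.8
```

Emit:
{"api": "servo_tool", "payload": {"increments": [{"grip":0.75,"x":20,"y":2,"z":-35,"roll":0},{"grip":0.75,"x":36,"y":5,"z":-20,"roll":0},{"grip":0.75,"x":36,"y":5,"z":0,"roll":0},{"grip":0.75,"x":36,"y":5,"z":0,"roll":0},{"grip":0.75,"x":36,"y":5,"z":0,"roll":0}]}}

```text
clock: 15.73
tcp_pos: [0.5466, 0.0348, 0.1606]
orientation: [-0.0, 0.709, 0.706, -0.0]
wrist_force: [0.6, -0.7, -1.3]
finger_gap: 0.035
grip_force: 37.9
```

Emit:
{"api": "servo_tool", "payload": {"increments": [{"grip":0.75,"x":36,"y":5,"z":0,"roll":0},{"grip":0.75,"x":36,"y":5,"z":0,"roll":0},{"grip":0.75,"x":36,"y":5,"z":0,"roll":0},{"grip":0.75,"x":36,"y":5,"z":0,"roll":0},{"grip":0.75,"x":36,"y":5,"z":0,"roll":0}]}}

```text
clock: 16.15
tcp_pos: [0.5717, 0.215, 0.1595]
orientation: [-0.001, 0.708, 0.706, -0.001]
wrist_force: [0.8, -0.4, -0.6]
finger_gap: 0.0347
grip_force: 49.8
```

Emit:
{"api": "servo_tool", "payload": {"increments": [{"grip":0.75,"x":36,"y":5,"z":0,"roll":0},{"grip":0.75,"x":36,"y":5,"z":0,"roll":0},{"grip":0.75,"x":30,"y":5,"z":0,"roll":0},{"grip":0.75,"x":10,"y":3,"z":0,"roll":0},{"grip":0.75,"x":0,"y":0,"z":0,"roll":0}]}}

```text
clock: 16.57
tcp_pos: [0.5901, 0.3281, 0.1584]
orientation: [-0.001, 0.707, 0.707, -0.001]
wrist_force: [-0.3, -0.8, -0.2]
finger_gap: 0.0345
grip_force: 49.9
```

```bash
python3 - <<'E'
from h import *
go(.592,.332,.03,90)
C,im=shot("wrist","w11.png"); C,im=shot("scene","s11.png")
cv2.imwrite("pics/c11.png",np.hstack([cv2.resize(cv2.imread("pics/w11.png"),(400,300)),cv2.resize(im[120:300,272:512],(400,300))[:,:,::-1]]))
E
```

```text
TCP [0.5901 0.3281 0.1584] yaw 90.0 j6 112 | shift now [  3.9   2.2 128.4] roll 0.0 shift after roll [3.9 1.9]
```

View pics/c11.png

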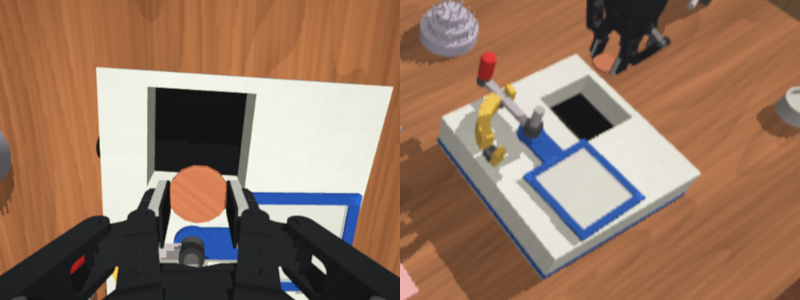

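The blank is held in the pads. The basin's far rim runs from about (189,111) to (328,119) in the wrist picture. The cover is open, and the lever lies at the open notch.

```bash
python3 - <<'E'
from h import *
C=cam("wrist")
a,b=ray(C,189,111,.085),ray(C,328,119,.085);print(a,b,(a+b)/2)
E
```

```text
[0.53898395 0.38631451 0.085     ] [0.6480168  0.37997716 0.085     ] [0.59350037 0.38314584 0.085     ]
```

Emit:
{"api": "servo_tool", "payload": {"increments": [{"grip":0.75,"x":0,"y":0,"z":30,"roll":0},{"grip":0.75,"x":0,"y":0,"z":30,"roll":0},{"grip":0.75,"x":0,"y":0,"z":10,"roll":0},{"grip":0.75,"x":0,"y":0,"z":0,"roll":0}]}}

```text
clock: 17.0
tcp_pos: [0.5879, 0.3226, 0.0872]
orientation: [-0.001, 0.709, 0.705, -0.004]
wrist_force: [-0.7, -0.3, -0.3]
finger_gap: 0.0342
grip_force: 49.9
```

Emit:
{"api": "servo_tool", "payload": {"increments": [{"grip":0.75,"x":-4,"y":2,"z":25,"roll":0},{"grip":0.75,"x":0,"y":0,"z":25,"roll":0},{"grip":0.75,"x":0,"y":0,"z":15,"roll":0},{"grip":0.75,"x":0,"y":0,"z":0,"roll":0}]}}

```text
clock: 17.33
tcp_pos: [0.591, 0.3195, 0.0238]
orientation: [-0.001, 0.709, 0.705, -0.002]
wrist_force: [-0.7, -0.7, -1.4]
finger_gap: 0.0344
grip_force: 49.9
```

Emit:
{"api": "servo_tool", "payload": {"increments": [{"grip":0.45,"x":0,"y":0,"z":0,"roll":0},{"grip":0.45,"x":0,"y":0,"z":0,"roll":0},{"grip":0.45,"x":0,"y":0,"z":-20,"roll":0},{"grip":0.45,"x":0,"y":0,"z":-40,"roll":0},{"grip":0.45,"x":0,"y":0,"z":-40,"roll":0}]}}

```text
clock: 17.75
tcp_pos: [0.5922, 0.3209, 0.1279]
orientation: [-0.0, 0.708, 0.706, -0.0]
wrist_force: [0.9, 0.5, -0.1]
finger_gap: 0.0469
grip_force: 0.0
```

Emit:
{"api": "servo_tool", "payload": {"increments": [{"grip":0.45,"x":0,"y":0,"z":-35,"roll":0},{"grip":0.45,"x":-36,"y":-5,"z":0,"roll":0},{"grip":0.45,"x":-36,"y":-5,"z":0,"roll":0},{"grip":0.45,"x":-36,"y":-5,"z":0,"roll":0},{"grip":0.45,"x":-36,"y":-5,"z":0,"roll":0}]}}

```text
clock: 18.17
tcp_pos: [0.5731, 0.1764, 0.1643]
orientation: [0.002, 0.708, 0.706, 0.002]
wrist_force: [-0.0, -1.2, -0.3]
finger_gap: 0.0468
grip_force: 0.0
```

Emit:
{"api": "servo_tool", "payload": {"increments": [{"grip":0.45,"x":-40,"y":-5,"z":0,"roll":0},{"grip":0.45,"x":-40,"y":-5,"z":0,"roll":0},{"grip":0.45,"x":-40,"y":-5,"z":0,"roll":0},{"grip":0.45,"x":-40,"y":-5,"z":0,"roll":0},{"grip":0.45,"x":-40,"y":-5,"z":0,"roll":0}]}}

```text
clock: 18.58
tcp_pos: [0.5471, -0.0246, 0.164]
orientation: [0.002, 0.708, 0.706, 0.001]
wrist_force: [0.5, 0.4, -0.2]
finger_gap: 0.0472
grip_force: 0.0
```

Emit:
{"api": "servo_tool", "payload": {"increments": [{"grip":0.45,"x":-40,"y":-8,"z":10,"roll":0},{"grip":0.45,"x":-40,"y":-8,"z":30,"roll":0},{"grip":0.45,"x":-40,"y":-8,"z":30,"roll":0},{"grip":0.45,"x":-40,"y":-5,"z":10,"roll":0},{"grip":0.45,"x":-30,"y":0,"z":0,"roll":0}]}}

```text
clock: 19.0
tcp_pos: [0.5179, -0.2003, 0.0915]
orientation: [-0.0, 0.709, 0.705, -0.0]
wrist_force: [1.3, 0.2, 0.2]
finger_gap: 0.0472
grip_force: 0.0
```

```bash
cat >> h.py <<'E'
def fm(fn):
    C,im=shot("wrist",fn)
    for a in find(C,im):
        if 420<a[1]<700 and -420<a[2]<-60: print(a)
E
python3 - <<'E'
from h import *
fm("w12.png"); go(.512,-.214,-.036,90); print(env.get_state()["wrist_force"])
E
```

```text
('Cu', 516, -292, 41, 38, 89, [253.0, 276.0])
('Cu', 512, -215, 38, 37, 90, [247.0, 199.0])
('Br', 609, -213, 44, 27, 15, [358.0, 196.0])
('Br', 617, -125, 44, 26, 71, [377.0, 91.0])
TCP [ 0.5199 -0.2059  0.0929] yaw 89.5 j6 61 | shift now [ -7.5  -8.1 128.9] roll -0.5 shift after roll [-8.1 -7.9]
[ 2.46620059 -4.38593761  0.020382  ]
```

Emit:
{"api": "servo_tool", "payload": {"increments": [{"grip":0.47,"x":-4,"y":-8,"z":20,"roll":0},{"grip":0.47,"x":0,"y":0,"z":35,"roll":0},{"grip":0.47,"x":0,"y":0,"z":35,"roll":0},{"grip":0.47,"x":0,"y":0,"z":20,"roll":0},{"grip":0.47,"x":0,"y":0,"z":0,"roll":0}]}}

```text
clock: 19.47
tcp_pos: [0.5097, -0.201, -0.0204]
orientation: [-0.002, 0.709, 0.706, -0.001]
wrist_force: [-1.2, -0.3, -0.4]
finger_gap: 0.0455
grip_force: 0.0
```

```bash
python3 - <<'E'
from h import *
fm("w13.png"); go(.512,-.210,-.0355,90)
E
```

```text
('Cu', 434, -287, 38, 15, 53, [127.0, 366.0])
('Cu', 512, -215, 40, 38, 90, [259.0, 259.0])
('Br', 610, -213, 44, 28, 15, [440.0, 254.0])
('Br', 618, -125, 44, 26, 71, [482.0, 86.0])
TCP [ 0.5111 -0.2016 -0.0183] yaw 89.8 j6 60 | shift now [-8.4  0.9 17.2] roll -0.2 shift after roll [-8.4  0.9]
```

Emit:
{"api": "servo_tool", "payload": {"increments": [{"grip":0.47,"x":-12,"y":1,"z":0,"roll":0},{"grip":0.47,"x":0,"y":0,"z":8,"roll":0},{"grip":0.47,"x":0,"y":0,"z":9,"roll":0},{"grip":0.47,"x":0,"y":0,"z":0,"roll":0}]}}

```text
clock: 19.85
tcp_pos: [0.5126, -0.2143, -0.0356]
orientation: [0.0, 0.709, 0.706, 0.0]
wrist_force: [-0.3, 0.1, -0.8]
finger_gap: 0.0452
grip_force: 0.0
```

Emit:
{"api": "servo_tool", "payload": {"increments": [{"grip":0.6,"x":0,"y":0,"z":0,"roll":0},{"grip":0.7,"x":0,"y":0,"z":0,"roll":0},{"grip":0.75,"x":0,"y":0,"z":0,"roll":0},{"grip":0.75,"x":0,"y":0,"z":0,"roll":0}]}}

```text
clock: 20.18
tcp_pos: [0.5125, -0.2139, -0.0349]
orientation: [0.0, 0.708, 0.706, -0.0]
wrist_force: [-1.1, -0.1, 3.7]
finger_gap: 0.0344
grip_force: 49.6
```

Emit:
{"api": "servo_tool", "payload": {"increments": [{"grip":0.75,"x":0,"y":0,"z":-8,"roll":0},{"grip":0.75,"x":0,"y":0,"z":-30,"roll":0},{"grip":0.75,"x":0,"y":0,"z":-35,"roll":0},{"grip":0.75,"x":0,"y":0,"z":-35,"roll":0},{"grip":0.75,"x":0,"y":0,"z":-35,"roll":0}]}}

```text
clock: 20.6
tcp_pos: [0.5123, -0.2137, 0.1096]
orientation: [-0.0, 0.708, 0.706, 0.0]
wrist_force: [0.2, 0.3, -0.6]
finger_gap: 0.0344
grip_force: 49.9
```

```bash
python3 - <<'E'
from h import *
fm("w14.png"); go(.592,.332,.16,90); print(env.get_state()["finger_gap"])
E
```

```text
('Br', 603, -305, 27, 45, -28, [347.0, 265.0])
('Br', 609, -213, 44, 26, 15, [359.0, 177.0])
('Br', 617, -125, 44, 26, 71, [377.0, 76.0])
TCP [ 0.5162 -0.2159  0.1173] yaw 89.8 j6 59 | shift now [547.9  74.4 -45. ] roll -0.2 shift after roll [547.9  75.8]
0.033869815926527824
```

Emit:
{"api": "servo_tool", "payload": {"increments": [{"grip":0.75,"x":20,"y":2,"z":-30,"roll":0},{"grip":0.75,"x":38,"y":5,"z":-15,"roll":0},{"grip":0.75,"x":38,"y":5,"z":0,"roll":0},{"grip":0.75,"x":38,"y":5,"z":0,"roll":0},{"grip":0.75,"x":38,"y":5,"z":0,"roll":0}]}}

```text
clock: 21.07
tcp_pos: [0.5357, -0.0406, 0.1537]
orientation: [0.001, 0.709, 0.706, 0.001]
wrist_force: [1.0, 0.1, -1.2]
finger_gap: 0.0338
grip_force: 49.9
```

Emit:
{"api": "servo_tool", "payload": {"increments": [{"grip":0.75,"x":38,"y":5,"z":0,"roll":0},{"grip":0.75,"x":38,"y":5,"z":0,"roll":0},{"grip":0.75,"x":38,"y":5,"z":0,"roll":0},{"grip":0.75,"x":38,"y":5,"z":0,"roll":0},{"grip":0.75,"x":38,"y":5,"z":0,"roll":0}]}}

```text
clock: 21.48
tcp_pos: [0.5609, 0.1499, 0.1531]
orientation: [0.0, 0.708, 0.706, 0.0]
wrist_force: [-0.2, -0.8, -1.1]
finger_gap: 0.0339
grip_force: 49.9
```

Emit:
{"api": "servo_tool", "payload": {"increments": [{"grip":0.75,"x":38,"y":6,"z":0,"roll":0},{"grip":0.75,"x":38,"y":6,"z":0,"roll":0},{"grip":0.75,"x":38,"y":6,"z":0,"roll":0},{"grip":0.75,"x":38,"y":6,"z":0,"roll":0},{"grip":0.75,"x":25,"y":4,"z":0,"roll":0}]}}

```text
clock: 21.9
tcp_pos: [0.5894, 0.3285, 0.1526]
orientation: [-0.0, 0.708, 0.707, 0.001]
wrist_force: [0.8, -0.5, -0.2]
finger_gap: 0.0338
grip_force: 49.9
```

Emit:
{"api": "servo_tool", "payload": {"increments": [{"grip":0.75,"x":0,"y":0,"z":20,"roll":0},{"grip":0.75,"x":0,"y":0,"z":20,"roll":0},{"grip":0.75,"x":0,"y":0,"z":0,"roll":0}]}}

```text
clock: 22.15
tcp_pos: [0.5869, 0.3248, 0.1082]
orientation: [-0.001, 0.708, 0.706, -0.003]
wrist_force: [-0.5, -0.3, -1.4]
finger_gap: 0.0342
grip_force: 50.0
```

```bash
python3 - <<'E'
from h import *
go(.590,.325,.024,90); print(env.get_state()["finger_gap"])
E
```

```text
TCP [0.5869 0.3248 0.1082] yaw 89.9 j6 112 | shift now [ 0.5  3.7 84.2] roll -0.1 shift after roll [0.2 3.1]
0.03422442838707347
```

Emit:
{"api": "servo_tool", "payload": {"increments": [{"grip":0.75,"x":0,"y":3,"z":28,"roll":0},{"grip":0.75,"x":0,"y":0,"z":28,"roll":0},{"grip":0.75,"x":0,"y":0,"z":26,"roll":0},{"grip":0.75,"x":0,"y":0,"z":0,"roll":0}]}}

```text
clock: 22.48
tcp_pos: [0.5889, 0.3228, 0.0258]
orientation: [-0.002, 0.709, 0.706, -0.004]
wrist_force: [-1.1, 0.4, -1.5]
finger_gap: 0.0338
grip_force: 50.0
```

Emit:
{"api": "servo_tool", "payload": {"increments": [{"grip":0.45,"x":0,"y":0,"z":0,"roll":0},{"grip":0.45,"x":0,"y":0,"z":0,"roll":0},{"grip":0.45,"x":0,"y":0,"z":-20,"roll":0},{"grip":0.45,"x":0,"y":0,"z":-40,"roll":0},{"grip":0.45,"x":0,"y":0,"z":-40,"roll":0}]}}

```text
clock: 22.9
tcp_pos: [0.5924, 0.3245, 0.1333]
orientation: [0.0, 0.708, 0.706, 0.0]
wrist_force: [0.2, 1.0, 0.8]
finger_gap: 0.0469
grip_force: 0.0
```

Emit:
{"api": "servo_tool", "payload": {"increments": [{"grip":0.45,"x":0,"y":0,"z":-35,"roll":0},{"grip":0.45,"x":-35,"y":-5,"z":0,"roll":0},{"grip":0.45,"x":-40,"y":-5,"z":0,"roll":0},{"grip":0.45,"x":-40,"y":-5,"z":0,"roll":0},{"grip":0.45,"x":-40,"y":-5,"z":0,"roll":0}]}}

```text
clock: 23.32
tcp_pos: [0.5732, 0.1688, 0.1696]
orientation: [0.002, 0.708, 0.706, 0.002]
wrist_force: [0.8, -0.5, 0.5]
finger_gap: 0.0468
grip_force: 0.0
```

Emit:
{"api": "servo_tool", "payload": {"increments": [{"grip":0.45,"x":-40,"y":-5,"z":0,"roll":0},{"grip":0.45,"x":-40,"y":-5,"z":0,"roll":0},{"grip":0.45,"x":-40,"y":-5,"z":0,"roll":0},{"grip":0.45,"x":-40,"y":-5,"z":0,"roll":0},{"grip":0.45,"x":-40,"y":-5,"z":0,"roll":0}]}}

```text
clock: 23.73
tcp_pos: [0.5472, -0.0323, 0.1694]
orientation: [0.003, 0.708, 0.706, 0.002]
wrist_force: [0.2, 0.2, 0.2]
finger_gap: 0.0468
grip_force: 0.0
```

Emit:
{"api": "servo_tool", "payload": {"increments": [{"grip":0.47,"x":-40,"y":-5,"z":0,"roll":0},{"grip":0.47,"x":-40,"y":-5,"z":0,"roll":0},{"grip":0.47,"x":-40,"y":-5,"z":20,"roll":0},{"grip":0.47,"x":-40,"y":-5,"z":20,"roll":0},{"grip":0.47,"x":-40,"y":-5,"z":20,"roll":0}]}}

```text
clock: 24.15
tcp_pos: [0.5232, -0.2243, 0.1136]
orientation: [0.004, 0.709, 0.706, 0.001]
wrist_force: [0.4, 0.3, -0.4]
finger_gap: 0.0455
grip_force: 0.0
```

Emit:
{"api": "servo_tool", "payload": {"increments": [{"grip":0.47,"x":-40,"y":0,"z":30,"roll":0},{"grip":0.47,"x":-18,"y":0,"z":30,"roll":0},{"grip":0.47,"x":0,"y":0,"z":20,"roll":0},{"grip":0.47,"x":0,"y":0,"z":0,"roll":0},{"grip":0.47,"x":0,"y":0,"z":0,"roll":0}]}}

```text
clock: 24.57
tcp_pos: [0.5217, -0.273, 0.0367]
orientation: [0.0, 0.709, 0.706, 0.0]
wrist_force: [-0.6, -0.0, 0.0]
finger_gap: 0.0453
grip_force: 0.0
```

```bash
python3 - <<'E'
from h import *
fm("w15.png"); go(.516,-.292,-.0355,90)
E
```

```text
('Cu', 624, -418, 20, 53, -54, [381.0, 367.0])
('Cu', 516, -292, 40, 38, 88, [247.0, 227.0])
('Br', 603, -305, 26, 45, -27, [365.0, 243.0])
('Br', 610, -213, 44, 26, 15, [389.0, 114.0])
TCP [ 0.5227 -0.273   0.0377] yaw 89.8 j6 55 | shift now [-18.9  -6.8  73.2] roll -0.2 shift after roll [-19.   -6.7]
```

Emit:
{"api": "servo_tool", "payload": {"increments": [{"grip":0.47,"x":-19,"y":-7,"z":15,"roll":0},{"grip":0.47,"x":0,"y":0,"z":25,"roll":0},{"grip":0.47,"x":0,"y":0,"z":17,"roll":0},{"grip":0.47,"x":0,"y":0,"z":0,"roll":0},{"grip":0.47,"x":0,"y":0,"z":0,"roll":0}]}}

```text
clock: 25.03
tcp_pos: [0.5154, -0.2912, -0.0199]
orientation: [0.001, 0.708, 0.706, 0.0]
wrist_force: [1.5, -1.4, 0.5]
finger_gap: 0.0451
grip_force: 0.0
```

```bash
python3 - <<'E'
from h import *
fm("w16.png"); go(.516,-.292,-.0355,90)
E
```

```text
('Cu', 439, -378, 40, 15, 53, [126.0, 367.0])
('Cu', 516, -292, 38, 40, -88, [256.0, 237.0])
('Br', 603, -305, 27, 46, -28, [414.0, 257.0])
('Br', 610, -213, 44, 26, 15, [458.0, 79.0])
TCP [ 0.5161 -0.2918 -0.0193] yaw 89.9 j6 53 | shift now [-0.2 -0.1 16.2] roll -0.1 shift after roll [-0.2 -0.1]
```

Emit:
{"api": "servo_tool", "payload": {"increments": [{"grip":0.47,"x":0,"y":0,"z":8,"roll":0},{"grip":0.47,"x":0,"y":0,"z":8,"roll":0},{"grip":0.47,"x":0,"y":0,"z":0,"roll":0}]}}

```text
clock: 25.33
tcp_pos: [0.5142, -0.291, -0.0384]
orientation: [-0.0, 0.708, 0.706, -0.0]
wrist_force: [-0.5, 0.4, 0.5]
finger_gap: 0.045
grip_force: 0.0
```

Emit:
{"api": "servo_tool", "payload": {"increments": [{"grip":0.6,"x":0,"y":0,"z":0,"roll":0},{"grip":0.7,"x":0,"y":0,"z":0,"roll":0},{"grip":0.75,"x":0,"y":0,"z":0,"roll":0},{"grip":0.75,"x":0,"y":0,"z":0,"roll":0}]}}

```text
clock: 25.67
tcp_pos: [0.5148, -0.2916, -0.037]
orientation: [0.0, 0.708, 0.706, 0.0]
wrist_force: [-0.9, 1.9, 5.4]
finger_gap: 0.0347
grip_force: 50.7
```

Emit:
{"api": "servo_tool", "payload": {"increments": [{"grip":0.75,"x":0,"y":0,"z":-8,"roll":0},{"grip":0.75,"x":0,"y":0,"z":-30,"roll":0},{"grip":0.75,"x":0,"y":0,"z":-40,"roll":0},{"grip":0.75,"x":0,"y":0,"z":-40,"roll":0},{"grip":0.75,"x":0,"y":0,"z":-40,"roll":0}]}}

```text
clock: 26.08
tcp_pos: [0.5137, -0.291, 0.1219]
orientation: [-0.001, 0.708, 0.706, -0.0]
wrist_force: [0.1, -0.5, -0.5]
finger_gap: 0.0345
grip_force: 50.0
```

Emit:
{"api": "servo_tool", "payload": {"increments": [{"grip":0.75,"x":20,"y":2,"z":-35,"roll":0},{"grip":0.75,"x":38,"y":4,"z":0,"roll":0},{"grip":0.75,"x":38,"y":4,"z":0,"roll":0},{"grip":0.75,"x":38,"y":5,"z":0,"roll":0},{"grip":0.75,"x":38,"y":5,"z":0,"roll":0}]}}

```text
clock: 26.5
tcp_pos: [0.5348, -0.1182, 0.1559]
orientation: [0.0, 0.709, 0.705, 0.0]
wrist_force: [1.1, 0.5, -0.7]
finger_gap: 0.0348
grip_force: 50.0
```

Emit:
{"api": "servo_tool", "payload": {"increments": [{"grip":0.75,"x":38,"y":5,"z":0,"roll":0},{"grip":0.75,"x":38,"y":5,"z":0,"roll":0},{"grip":0.75,"x":38,"y":5,"z":0,"roll":0},{"grip":0.75,"x":38,"y":5,"z":0,"roll":0},{"grip":0.75,"x":38,"y":5,"z":0,"roll":0}]}}

```text
clock: 26.92
tcp_pos: [0.5605, 0.0722, 0.1556]
orientation: [0.0, 0.708, 0.706, -0.0]
wrist_force: [0.5, -0.2, -0.6]
finger_gap: 0.035
grip_force: 50.0
```

Emit:
{"api": "servo_tool", "payload": {"increments": [{"grip":0.75,"x":38,"y":5,"z":0,"roll":0},{"grip":0.75,"x":38,"y":5,"z":0,"roll":0},{"grip":0.75,"x":38,"y":5,"z":0,"roll":0},{"grip":0.75,"x":38,"y":5,"z":0,"roll":0},{"grip":0.75,"x":38,"y":5,"z":0,"roll":0}]}}

```text
clock: 27.33
tcp_pos: [0.5861, 0.2621, 0.1554]
orientation: [0.0, 0.708, 0.706, -0.0]
wrist_force: [0.7, -0.9, -1.0]
finger_gap: 0.0348
grip_force: 50.0
```

Emit:
{"api": "servo_tool", "payload": {"increments": [{"grip":0.75,"x":38,"y":3,"z":0,"roll":0},{"grip":0.75,"x":20,"y":3,"z":0,"roll":0},{"grip":0.75,"x":0,"y":0,"z":20,"roll":0},{"grip":0.75,"x":0,"y":0,"z":20,"roll":0},{"grip":0.75,"x":0,"y":0,"z":0,"roll":0}]}}

```text
clock: 27.75
tcp_pos: [0.5898, 0.318, 0.1107]
orientation: [-0.001, 0.708, 0.706, -0.003]
wrist_force: [-0.6, 0.4, -1.5]
finger_gap: 0.035
grip_force: 50.0
```

```bash
python3 - <<'E'
from h import *
go(.592,.325,.024,90); print(env.get_state()["finger_gap"])
E
```

```text
TCP [0.5898 0.318  0.1107] yaw 89.9 j6 112 | shift now [ 7.3  2.8 86.7] roll -0.1 shift after roll [7.  2.2]
0.03498066017882225
```

Emit:
{"api": "servo_tool", "payload": {"increments": [{"grip":0.75,"x":7,"y":2,"z":28,"roll":0},{"grip":0.75,"x":0,"y":0,"z":28,"roll":0},{"grip":0.75,"x":0,"y":0,"z":28,"roll":0},{"grip":0.75,"x":0,"y":0,"z":0,"roll":0}]}}

```text
clock: 28.08
tcp_pos: [0.5907, 0.3232, 0.0259]
orientation: [-0.002, 0.709, 0.706, -0.005]
wrist_force: [-1.5, -0.9, -1.6]
finger_gap: 0.035
grip_force: 50.0
```

Emit:
{"api": "servo_tool", "payload": {"increments": [{"grip":0.45,"x":0,"y":0,"z":0,"roll":0},{"grip":0.45,"x":0,"y":0,"z":0,"roll":0},{"grip":0.45,"x":0,"y":0,"z":-20,"roll":0},{"grip":0.45,"x":0,"y":0,"z":-40,"roll":0},{"grip":0.45,"x":0,"y":0,"z":-40,"roll":0}]}}

```text
clock: 28.5
tcp_pos: [0.5945, 0.3249, 0.1339]
orientation: [0.0, 0.709, 0.706, 0.0]
wrist_force: [2.0, 0.5, -0.2]
finger_gap: 0.0468
grip_force: 0.0
```

Emit:
{"api": "servo_tool", "payload": {"increments": [{"grip":0.45,"x":0,"y":0,"z":-35,"roll":0},{"grip":0.5,"x":-35,"y":2,"z":0,"roll":0},{"grip":0.5,"x":-40,"y":2,"z":0,"roll":0},{"grip":0.5,"x":-40,"y":2,"z":0,"roll":0},{"grip":0.5,"x":-40,"y":2,"z":0,"roll":0}]}}

```text
clock: 28.92
tcp_pos: [0.6035, 0.1691, 0.1703]
orientation: [0.002, 0.708, 0.706, 0.002]
wrist_force: [0.6, 0.8, 1.1]
finger_gap: 0.0428
grip_force: 0.0
```

Emit:
{"api": "servo_tool", "payload": {"increments": [{"grip":0.5,"x":-40,"y":2,"z":0,"roll":0},{"grip":0.5,"x":-40,"y":2,"z":0,"roll":0},{"grip":0.5,"x":-40,"y":2,"z":0,"roll":0},{"grip":0.5,"x":-40,"y":2,"z":0,"roll":0},{"grip":0.5,"x":-40,"y":2,"z":0,"roll":0}]}}

```text
clock: 29.33
tcp_pos: [0.6126, -0.0321, 0.1701]
orientation: [0.002, 0.708, 0.706, 0.002]
wrist_force: [-0.2, -0.5, -0.4]
finger_gap: 0.0425
grip_force: 0.0
```

Emit:
{"api": "servo_tool", "payload": {"increments": [{"grip":0.5,"x":-40,"y":3,"z":20,"roll":0},{"grip":0.5,"x":-40,"y":3,"z":35,"roll":0},{"grip":0.5,"x":0,"y":0,"z":35,"roll":7},{"grip":0.5,"x":0,"y":0,"z":30,"roll":7},{"grip":0.5,"x":0,"y":0,"z":0,"roll":5}]}}

```text
clock: 29.75
tcp_pos: [0.6134, -0.0991, 0.0517]
orientation: [-0.002, 0.818, 0.576, -0.002]
wrist_force: [-0.6, 0.7, -0.7]
finger_gap: 0.0427
grip_force: 0.0
```

Emit:
{"api": "servo_tool", "payload": {"increments": [{"grip":0.5,"x":0,"y":0,"z":0,"roll":0},{"grip":0.5,"x":0,"y":0,"z":0,"roll":0}]}}

```text
clock: 29.92
tcp_pos: [0.618, -0.0991, 0.0579]
orientation: [0.002, 0.815, 0.58, 0.001]
wrist_force: [0.8, 0.3, 1.2]
finger_gap: 0.0425
grip_force: 0.0
```

```bash
python3 - <<'E'
from h import *
fm("w17.png"); go(.617,-.125,-.0355,71)
E
```

```text
('Cu', 448, -225, 36, 20, 31, [122.0, 374.0])
('Cu', 670, -292, 21, 60, -71, [379.0, 366.0])
('Br', 609, -213, 45, 28, 15, [286.0, 316.0])
('Br', 617, -126, 45, 25, 72, [263.0, 224.0])
TCP [ 0.6184 -0.099   0.0583] yaw 70.9 j6 93 | shift now [-25.    6.7  93.8] roll -0.1 shift after roll [-25.    7.1]
```

Emit:
{"api": "servo_tool", "payload": {"increments": [{"grip":0.52,"x":-25.5,"y":7,"z":15,"roll":0},{"grip":0.52,"x":0,"y":0,"z":30,"roll":0},{"grip":0.52,"x":0,"y":0,"z":30,"roll":0},{"grip":0.52,"x":0,"y":0,"z":0,"roll":0},{"grip":0.52,"x":0,"y":0,"z":0,"roll":0}]}}

```text
clock: 30.38
tcp_pos: [0.6142, -0.1244, -0.0192]
orientation: [-0.0, 0.815, 0.58, -0.0]
wrist_force: [-0.1, 0.1, 0.9]
finger_gap: 0.0406
grip_force: 0.0
```

```bash
python3 - <<'E'
from h import *
fm("w18.png"); go(.617,-.1255,-.0355,71)
E
```

```text
('Br', 617, -126, 45, 26, 71, [260.0, 234.0])
TCP [ 0.6157 -0.1248 -0.0178] yaw 70.9 j6 90 | shift now [-0.2  1.4 17.7] roll -0.1 shift after roll [-0.2  1.5]
```

Emit:
{"api": "servo_tool", "payload": {"increments": [{"grip":0.52,"x":0,"y":1,"z":8,"roll":0},{"grip":0.52,"x":0,"y":0,"z":8,"roll":0},{"grip":0.52,"x":0,"y":0,"z":0,"roll":0}]}}

```text
clock: 30.68
tcp_pos: [0.6156, -0.1248, -0.036]
orientation: [0.0, 0.815, 0.579, 0.0]
wrist_force: [-0.2, 0.5, 0.2]
finger_gap: 0.0411
grip_force: 0.0
```

Emit:
{"api": "servo_tool", "payload": {"increments": [{"grip":0.65,"x":0,"y":0,"z":0,"roll":0},{"grip":0.75,"x":0,"y":0,"z":0,"roll":0},{"grip":0.85,"x":0,"y":0,"z":0,"roll":0},{"grip":0.85,"x":0,"y":0,"z":0,"roll":0}]}}

```text
clock: 31.02
tcp_pos: [0.6158, -0.1251, -0.0352]
orientation: [0.0, 0.815, 0.579, 0.0]
wrist_force: [0.1, 0.2, 2.4]
finger_gap: 0.0238
grip_force: 49.4
```

Emit:
{"api": "servo_tool", "payload": {"increments": [{"grip":0.85,"x":0,"y":0,"z":-8,"roll":0},{"grip":0.85,"x":0,"y":0,"z":-30,"roll":0},{"grip":0.85,"x":0,"y":0,"z":-40,"roll":0},{"grip":0.85,"x":0,"y":0,"z":-40,"roll":0},{"grip":0.85,"x":0,"y":0,"z":-40,"roll":0}]}}

```text
clock: 31.43
tcp_pos: [0.6147, -0.1249, 0.124]
orientation: [-0.0, 0.815, 0.579, -0.0]
wrist_force: [0.7, -0.1, -0.9]
finger_gap: 0.0241
grip_force: 49.2
```

Emit:
{"api": "servo_tool", "payload": {"increments": [{"grip":0.85,"x":17,"y":-7,"z":-35,"roll":0},{"grip":0.85,"x":35,"y":-14,"z":0,"roll":0},{"grip":0.85,"x":35,"y":-14,"z":0,"roll":0},{"grip":0.85,"x":35,"y":-14,"z":0,"roll":0},{"grip":0.85,"x":35,"y":-14,"z":0,"roll":0}]}}

```text
clock: 31.85
tcp_pos: [0.6074, 0.0452, 0.1581]
orientation: [0.0, 0.815, 0.579, 0.0]
wrist_force: [-0.1, 0.3, -0.0]
finger_gap: 0.0237
grip_force: 49.2
```

Emit:
{"api": "servo_tool", "payload": {"increments": [{"grip":0.85,"x":35,"y":-14,"z":0,"roll":0},{"grip":0.85,"x":35,"y":-14,"z":0,"roll":0},{"grip":0.85,"x":35,"y":-14,"z":0,"roll":0},{"grip":0.85,"x":35,"y":-14,"z":0,"roll":0},{"grip":0.85,"x":35,"y":-14,"z":0,"roll":0}]}}

```text
clock: 32.27
tcp_pos: [0.5986, 0.234, 0.1578]
orientation: [0.0, 0.815, 0.579, 0.0]
wrist_force: [1.1, 0.2, -0.6]
finger_gap: 0.0239
grip_force: 49.2
```

Emit:
{"api": "servo_tool", "payload": {"increments": [{"grip":0.85,"x":35,"y":-14,"z":0,"roll":0},{"grip":0.85,"x":35,"y":-14,"z":0,"roll":0},{"grip":0.85,"x":14,"y":-9,"z":15,"roll":0},{"grip":0.85,"x":0,"y":0,"z":25,"roll":0},{"grip":0.85,"x":0,"y":0,"z":0,"roll":0}]}}

```text
clock: 32.68
tcp_pos: [0.5884, 0.3243, 0.1126]
orientation: [-0.001, 0.814, 0.58, -0.004]
wrist_force: [-0.8, -0.4, -2.3]
finger_gap: 0.0237
grip_force: 49.3
```

```bash
python3 - <<'E'
from h import *
go(.592,.325,.024,71); print(env.get_state()["finger_gap"])
E
```

```text
TCP [0.5884 0.3243 0.1126] yaw 70.9 j6 131 | shift now [ 2.3  3.6 88.5] roll -0.1 shift after roll [1.8 3.2]
0.023661939028266618
```

Emit:
{"api": "servo_tool", "payload": {"increments": [{"grip":0.85,"x":2,"y":3,"z":28,"roll":0},{"grip":0.85,"x":0,"y":0,"z":28,"roll":0},{"grip":0.85,"x":0,"y":0,"z":28,"roll":0},{"grip":0.85,"x":0,"y":0,"z":0,"roll":0}]}}

```text
clock: 33.02
tcp_pos: [0.5915, 0.322, 0.0279]
orientation: [-0.001, 0.816, 0.579, -0.005]
wrist_force: [-1.9, -0.7, -2.1]
finger_gap: 0.0237
grip_force: 49.3
```

Emit:
{"api": "servo_tool", "payload": {"increments": [{"grip":0.52,"x":0,"y":0,"z":0,"roll":0},{"grip":0.52,"x":0,"y":0,"z":0,"roll":0},{"grip":0.52,"x":0,"y":0,"z":-20,"roll":0},{"grip":0.52,"x":0,"y":0,"z":-40,"roll":0},{"grip":0.52,"x":0,"y":0,"z":-40,"roll":0}]}}

```text
clock: 33.43
tcp_pos: [0.5951, 0.3242, 0.1359]
orientation: [0.0, 0.815, 0.579, 0.0]
wrist_force: [0.4, 0.5, 0.9]
finger_gap: 0.0408
grip_force: 0.0
```

Emit:
{"api": "servo_tool", "payload": {"increments": [{"grip":0.52,"x":0,"y":0,"z":-35,"roll":0},{"grip":0.52,"x":-36,"y":13.7,"z":0,"roll":0},{"grip":0.52,"x":-36,"y":13.7,"z":0,"roll":0},{"grip":0.52,"x":-36,"y":13.7,"z":0,"roll":0},{"grip":0.52,"x":-36,"y":13.7,"z":0,"roll":0}]}}

```text
clock: 33.85
tcp_pos: [0.601, 0.1694, 0.1724]
orientation: [0.002, 0.815, 0.58, 0.003]
wrist_force: [1.2, -0.7, 0.8]
finger_gap: 0.0409
grip_force: 0.0
```

Emit:
{"api": "servo_tool", "payload": {"increments": [{"grip":0.52,"x":-36,"y":13.7,"z":0,"roll":0},{"grip":0.52,"x":-36,"y":13.7,"z":0,"roll":0},{"grip":0.52,"x":-36,"y":13.7,"z":0,"roll":0},{"grip":0.52,"x":-36,"y":13.7,"z":0,"roll":0},{"grip":0.52,"x":-36,"y":13.7,"z":0,"roll":0}]}}

```text
clock: 34.27
tcp_pos: [0.6063, -0.0242, 0.1721]
orientation: [0.002, 0.815, 0.579, 0.002]
wrist_force: [0.1, -0.6, 0.2]
finger_gap: 0.041
grip_force: 0.0
```

Emit:
{"api": "servo_tool", "payload": {"increments": [{"grip":0.52,"x":-36,"y":13.7,"z":0,"roll":0},{"grip":0.52,"x":-36,"y":13.7,"z":0,"roll":0},{"grip":0.52,"x":-36,"y":13.7,"z":0,"roll":0},{"grip":0.52,"x":-36,"y":13.7,"z":0,"roll":0},{"grip":0.52,"x":-36,"y":13.7,"z":0,"roll":0}]}}

```text
clock: 34.68
tcp_pos: [0.6114, -0.2172, 0.1722]
orientation: [0.003, 0.815, 0.579, 0.001]
wrist_force: [1.0, 0.7, -0.1]
finger_gap: 0.0411
grip_force: 0.0
```

Emit:
{"api": "servo_tool", "payload": {"increments": [{"grip":0.52,"x":0,"y":0,"z":20,"roll":-7},{"grip":0.52,"x":0,"y":0,"z":20,"roll":-7},{"grip":0.52,"x":0,"y":0,"z":20,"roll":-7},{"grip":0.52,"x":0,"y":0,"z":20,"roll":-7},{"grip":0.52,"x":0,"y":0,"z":20,"roll":-7}]}}

```text
clock: 35.1
tcp_pos: [0.6122, -0.2159, 0.0711]
orientation: [0.003, 0.601, 0.799, 0.0]
wrist_force: [0.2, -0.7, 0.2]
finger_gap: 0.0409
grip_force: 0.0
```

Emit:
{"api": "servo_tool", "payload": {"increments": [{"grip":0.52,"x":0,"y":0,"z":0,"roll":-7},{"grip":0.52,"x":0,"y":0,"z":0,"roll":-7},{"grip":0.52,"x":0,"y":0,"z":0,"roll":-7},{"grip":0.52,"x":0,"y":0,"z":0,"roll":-7},{"grip":0.52,"x":0,"y":0,"z":0,"roll":-7}]}}

```text
clock: 35.52
tcp_pos: [0.6122, -0.2156, 0.0718]
orientation: [0.003, 0.333, 0.943, -0.0]
wrist_force: [-0.4, 0.1, -1.0]
finger_gap: 0.0411
grip_force: 0.0
```

Emit:
{"api": "servo_tool", "payload": {"increments": [{"grip":0.52,"x":0,"y":0,"z":0,"roll":-7},{"grip":0.52,"x":0,"y":0,"z":0,"roll":-7},{"grip":0.52,"x":0,"y":0,"z":0,"roll":-7},{"grip":0.52,"x":0,"y":0,"z":0,"roll":-7},{"grip":0.52,"x":0,"y":0,"z":0,"roll":-7}]}}

```text
clock: 35.93
tcp_pos: [0.6123, -0.2156, 0.072]
orientation: [0.002, 0.034, 0.999, -0.001]
wrist_force: [-0.2, 0.3, 0.7]
finger_gap: 0.0408
grip_force: 0.0
```

Emit:
{"api": "servo_tool", "payload": {"increments": [{"grip":0.52,"x":0,"y":0,"z":0,"roll":-7},{"grip":0.52,"x":0,"y":0,"z":0,"roll":-7},{"grip":0.52,"x":0,"y":0,"z":0,"roll":-5},{"grip":0.52,"x":0,"y":0,"z":0,"roll":0},{"grip":0.52,"x":0,"y":0,"z":0,"roll":0}]}}

```text
clock: 36.35
tcp_pos: [0.6119, -0.2153, 0.071]
orientation: [0.002, -0.127, 0.992, -0.001]
wrist_force: [0.6, -0.7, -0.2]
finger_gap: 0.0408
grip_force: 0.0
```

```bash
python3 - <<'E'
from h import *
fm("w19.png"); go(.609,-.213,-.0355,195)
E
```

```text
('Br', 609, -213, 44, 25, 14, [257.0, 186.0])
('Br', 603, -305, 26, 44, -28, [146.0, 150.0])
TCP [ 0.6116 -0.2152  0.0704] yaw -165.4 j6 -41 | shift now [  2.3   3.  105.9] roll -0.4 shift after roll [2.  2.8]
```

Emit:
{"api": "servo_tool", "payload": {"increments": [{"grip":0.52,"x":2,"y":3,"z":25,"roll":0},{"grip":0.52,"x":0,"y":0,"z":30,"roll":0},{"grip":0.52,"x":0,"y":0,"z":30,"roll":0},{"grip":0.52,"x":0,"y":0,"z":0,"roll":0},{"grip":0.52,"x":0,"y":0,"z":0,"roll":0}]}}

```text
clock: 36.82
tcp_pos: [0.6064, -0.2114, -0.0177]
orientation: [-0.002, -0.128, 0.992, 0.001]
wrist_force: [0.0, -0.4, 0.1]
finger_gap: 0.0411
grip_force: 0.0
```

```bash
python3 - <<'E'
from h import *
fm("w20.png"); go(.609,-.213,-.0355,195)
E
```

```text
('Br', 610, -213, 44, 26, 16, [249.0, 237.0])
('Br', 604, -305, 26, 44, -27, [79.0, 185.0])
TCP [ 0.6081 -0.2122 -0.0158] yaw -165.3 j6 -41 | shift now [-0.6 -1.  19.7] roll -0.3 shift after roll [-0.6 -1. ]
```

Emit:
{"api": "servo_tool", "payload": {"increments": [{"grip":0.52,"x":-0.5,"y":-1,"z":9,"roll":0},{"grip":0.52,"x":0,"y":0,"z":9,"roll":0},{"grip":0.52,"x":0,"y":0,"z":0,"roll":0}]}}

```text
clock: 37.12
tcp_pos: [0.6085, -0.2129, -0.0353]
orientation: [-0.0, -0.129, 0.992, 0.0]
wrist_force: [-1.2, 0.0, -1.2]
finger_gap: 0.0408
grip_force: 0.0
```

Emit:
{"api": "servo_tool", "payload": {"increments": [{"grip":0.65,"x":0,"y":0,"z":0,"roll":0},{"grip":0.75,"x":0,"y":0,"z":0,"roll":0},{"grip":0.85,"x":0,"y":0,"z":0,"roll":0},{"grip":0.85,"x":0,"y":0,"z":0,"roll":0}]}}

```text
clock: 37.45
tcp_pos: [0.609, -0.213, -0.0343]
orientation: [0.0, -0.129, 0.992, -0.0]
wrist_force: [-0.7, 0.1, 1.4]
finger_gap: 0.0236
grip_force: 49.3
```

Emit:
{"api": "servo_tool", "payload": {"increments": [{"grip":0.85,"x":0,"y":0,"z":-8,"roll":0},{"grip":0.85,"x":0,"y":0,"z":-30,"roll":0},{"grip":0.85,"x":0,"y":0,"z":-40,"roll":0},{"grip":0.85,"x":0,"y":0,"z":-40,"roll":0},{"grip":0.85,"x":0,"y":0,"z":-40,"roll":0}]}}

```text
clock: 37.87
tcp_pos: [0.6081, -0.2126, 0.1253]
orientation: [-0.0, -0.129, 0.992, 0.0]
wrist_force: [1.3, -0.3, -0.0]
finger_gap: 0.0234
grip_force: 49.2
```

Emit:
{"api": "servo_tool", "payload": {"increments": [{"grip":0.85,"x":-5,"y":20,"z":-35,"roll":0},{"grip":0.85,"x":-9,"y":37,"z":0,"roll":0},{"grip":0.85,"x":-9,"y":37,"z":0,"roll":0},{"grip":0.85,"x":-9,"y":37,"z":0,"roll":0},{"grip":0.85,"x":-9,"y":37,"z":0,"roll":0}]}}

```text
clock: 38.28
tcp_pos: [0.6052, -0.0386, 0.1594]
orientation: [0.001, -0.128, 0.992, -0.0]
wrist_force: [0.6, -0.4, -0.4]
finger_gap: 0.0235
grip_force: 49.2
```

Emit:
{"api": "servo_tool", "payload": {"increments": [{"grip":0.85,"x":-9,"y":37,"z":0,"roll":0},{"grip":0.85,"x":-9,"y":37,"z":0,"roll":0},{"grip":0.85,"x":-9,"y":37,"z":0,"roll":0},{"grip":0.85,"x":-9,"y":37,"z":0,"roll":0},{"grip":0.85,"x":-9,"y":37,"z":0,"roll":0}]}}

```text
clock: 38.7
tcp_pos: [0.6012, 0.1523, 0.159]
orientation: [0.0, -0.129, 0.992, -0.0]
wrist_force: [0.7, -0.6, -0.9]
finger_gap: 0.0232
grip_force: 49.2
```

Emit:
{"api": "servo_tool", "payload": {"increments": [{"grip":0.85,"x":-9,"y":37,"z":0,"roll":0},{"grip":0.85,"x":-9,"y":37,"z":0,"roll":0},{"grip":0.85,"x":-9,"y":37,"z":0,"roll":0},{"grip":0.85,"x":-9,"y":37,"z":0,"roll":0},{"grip":0.85,"x":-4,"y":23,"z":0,"roll":0}]}}

```text
clock: 39.12
tcp_pos: [0.596, 0.3298, 0.1586]
orientation: [0.0, -0.13, 0.992, 0.001]
wrist_force: [0.0, -1.1, -0.1]
finger_gap: 0.0234
grip_force: 49.2
```

Emit:
{"api": "servo_tool", "payload": {"increments": [{"grip":0.85,"x":0,"y":0,"z":20,"roll":0},{"grip":0.85,"x":0,"y":0,"z":20,"roll":0},{"grip":0.85,"x":0,"y":0,"z":0,"roll":0},{"grip":0.85,"x":0,"y":0,"z":0,"roll":0}]}}

```text
clock: 39.45
tcp_pos: [0.5954, 0.3256, 0.1174]
orientation: [-0.002, -0.129, 0.992, -0.0]
wrist_force: [-0.0, 0.4, 0.4]
finger_gap: 0.0233
grip_force: 49.2
```

```bash
python3 - <<'E'
from h import *
go(.592,.325,.026,195); print(env.get_state()["finger_gap"])
E
```

```text
TCP [0.5954 0.3256 0.1174] yaw -165.2 j6 7 | shift now [ 3.2  0.4 91.4] roll -0.2 shift after roll [3.4 0.3]
0.02334009099912502
```

Emit:
{"api": "servo_tool", "payload": {"increments": [{"grip":0.85,"x":3,"y":0,"z":30,"roll":0},{"grip":0.85,"x":0,"y":0,"z":30,"roll":0},{"grip":0.85,"x":0,"y":0,"z":30,"roll":0},{"grip":0.85,"x":0,"y":0,"z":0,"roll":0}]}}

```text
clock: 39.78
tcp_pos: [0.5905, 0.3231, 0.0236]
orientation: [-0.004, -0.128, 0.992, -0.001]
wrist_force: [-1.1, -0.5, -2.1]
finger_gap: 0.0233
grip_force: 49.2
```

Emit:
{"api": "servo_tool", "payload": {"increments": [{"grip":0.52,"x":0,"y":0,"z":0,"roll":0},{"grip":0.52,"x":0,"y":0,"z":0,"roll":0},{"grip":0.52,"x":0,"y":0,"z":-20,"roll":0},{"grip":0.52,"x":0,"y":0,"z":-40,"roll":0},{"grip":0.52,"x":0,"y":0,"z":-40,"roll":0}]}}

```text
clock: 40.2
tcp_pos: [0.5939, 0.325, 0.1313]
orientation: [0.0, -0.129, 0.992, 0.0]
wrist_force: [1.0, 0.2, 1.2]
finger_gap: 0.041
grip_force: 0.0
```

Emit:
{"api": "servo_tool", "payload": {"increments": [{"grip":0.52,"x":0,"y":0,"z":-35,"roll":0},{"grip":0.52,"x":9.5,"y":-38,"z":0,"roll":0},{"grip":0.52,"x":9.5,"y":-38,"z":0,"roll":0},{"grip":0.52,"x":9.5,"y":-38,"z":0,"roll":0},{"grip":0.52,"x":9.5,"y":-38,"z":0,"roll":0}]}}

```text
clock: 40.62
tcp_pos: [0.5975, 0.1675, 0.1677]
orientation: [0.003, -0.129, 0.992, -0.0]
wrist_force: [0.5, -0.0, 0.2]
finger_gap: 0.0412
grip_force: 0.0
```

Emit:
{"api": "servo_tool", "payload": {"increments": [{"grip":0.52,"x":9.5,"y":-38,"z":0,"roll":0},{"grip":0.52,"x":9.5,"y":-38,"z":0,"roll":0},{"grip":0.52,"x":9.5,"y":-38,"z":0,"roll":0},{"grip":0.52,"x":9.5,"y":-38,"z":0,"roll":0},{"grip":0.52,"x":9.5,"y":-38,"z":0,"roll":0}]}}

```text
clock: 41.03
tcp_pos: [0.5999, -0.0296, 0.1674]
orientation: [0.003, -0.129, 0.992, -0.001]
wrist_force: [0.4, 1.1, -0.9]
finger_gap: 0.0409
grip_force: 0.0
```

Emit:
{"api": "servo_tool", "payload": {"increments": [{"grip":0.52,"x":9.5,"y":-38,"z":0,"roll":0},{"grip":0.52,"x":9.5,"y":-38,"z":0,"roll":0},{"grip":0.52,"x":9.5,"y":-38,"z":0,"roll":0},{"grip":0.52,"x":9.5,"y":-38,"z":0,"roll":0},{"grip":0.52,"x":9.5,"y":-38,"z":0,"roll":0}]}}

```text
clock: 41.45
tcp_pos: [0.6021, -0.226, 0.1675]
orientation: [0.003, -0.129, 0.992, -0.002]
wrist_force: [1.6, 0.5, 0.7]
finger_gap: 0.0411
grip_force: 0.0
```

Emit:
{"api": "servo_tool", "payload": {"increments": [{"grip":0.52,"x":9.5,"y":-38,"z":0,"roll":0},{"grip":0.52,"x":9.5,"y":-38,"z":0,"roll":0},{"grip":0.52,"x":0,"y":0,"z":20,"roll":7},{"grip":0.52,"x":0,"y":0,"z":30,"roll":7},{"grip":0.52,"x":0,"y":0,"z":30,"roll":7}]}}

```text
clock: 41.87
tcp_pos: [0.6044, -0.3049, 0.0875]
orientation: [0.004, 0.058, 0.998, -0.002]
wrist_force: [0.3, 0.4, 0.2]
finger_gap: 0.0413
grip_force: 0.0
```

Emit:
{"api": "servo_tool", "payload": {"increments": [{"grip":0.52,"x":0,"y":0,"z":20,"roll":7},{"grip":0.52,"x":0,"y":0,"z":0,"roll":7},{"grip":0.52,"x":0,"y":0,"z":0,"roll":6.5},{"grip":0.52,"x":0,"y":0,"z":0,"roll":0},{"grip":0.52,"x":0,"y":0,"z":0,"roll":0}]}}

```text
clock: 42.28
tcp_pos: [0.6035, -0.3027, 0.0663]
orientation: [0.002, 0.23, 0.973, -0.001]
wrist_force: [0.1, -0.1, 1.0]
finger_gap: 0.041
grip_force: 0.0
```

```bash
python3 - <<'E'
from h import *
fm("w21.png"); go(.603,-.305,-.0355,152.5)
E
```

```text
('Cu', 481, -416, 42, 39, 87, [43.0, 115.0])
('Br', 603, -305, 26, 44, -27, [251.0, 191.0])
TCP [ 0.6034 -0.3025  0.066 ] yaw 153.5 j6 -7 | shift now [ -0.3  -2.4 101.5] roll 1.0 shift after roll [-0.7 -2.4]
```

Emit:
{"api": "servo_tool", "payload": {"increments": [{"grip":0.52,"x":0,"y":-2,"z":25,"roll":0.5},{"grip":0.52,"x":0,"y":0,"z":30,"roll":0},{"grip":0.52,"x":0,"y":0,"z":27,"roll":0},{"grip":0.52,"x":0,"y":0,"z":0,"roll":0},{"grip":0.52,"x":0,"y":0,"z":0,"roll":0}]}}

```text
clock: 42.75
tcp_pos: [0.6002, -0.3027, -0.0191]
orientation: [-0.001, 0.234, 0.972, 0.0]
wrist_force: [0.2, 0.4, -0.8]
finger_gap: 0.0411
grip_force: 0.0
```

```bash
python3 - <<'E'
from h import *
fm("w22.png"); go(.603,-.305,-.0355,152.5)
go(.592,.325,.16)
E
```

```text
('Br', 603, -305, 26, 45, -27, [253.0, 240.0])
TCP [ 0.6017 -0.3037 -0.0174] yaw 152.9 j6 -6 | shift now [-1.8 -0.6 18.1] roll 0.4 shift after roll [-1.8 -0.6]
TCP [ 0.6017 -0.3037 -0.0174] yaw 152.9 j6 -6 | shift now [ 295.2  555.  -177.8] roll 0 shift after roll [295.2 555. ]
```

Emit:
{"api": "servo_tool", "payload": {"increments": [{"grip":0.52,"x":-1.5,"y":-0.5,"z":8,"roll":0},{"grip":0.52,"x":0,"y":0,"z":9,"roll":0},{"grip":0.52,"x":0,"y":0,"z":0,"roll":0}]}}

```text
clock: 43.05
tcp_pos: [0.6022, -0.3045, -0.0363]
orientation: [0.0, 0.235, 0.972, -0.0]
wrist_force: [0.0, 0.9, -0.6]
finger_gap: 0.0409
grip_force: 0.0
```

Emit:
{"api": "servo_tool", "payload": {"increments": [{"grip":0.65,"x":0,"y":0,"z":0,"roll":0},{"grip":0.75,"x":0,"y":0,"z":0,"roll":0},{"grip":0.85,"x":0,"y":0,"z":0,"roll":0},{"grip":0.85,"x":0,"y":0,"z":0,"roll":0}]}}

```text
clock: 43.38
tcp_pos: [0.6025, -0.3046, -0.0353]
orientation: [0.0, 0.235, 0.972, -0.0]
wrist_force: [0.3, 0.1, 0.5]
finger_gap: 0.0237
grip_force: 49.2
```

Emit:
{"api": "servo_tool", "payload": {"increments": [{"grip":0.85,"x":0,"y":0,"z":-8,"roll":0},{"grip":0.85,"x":0,"y":0,"z":-30,"roll":0},{"grip":0.85,"x":0,"y":0,"z":-40,"roll":0},{"grip":0.85,"x":0,"y":0,"z":-40,"roll":0},{"grip":0.85,"x":0,"y":0,"z":-40,"roll":0}]}}

```text
clock: 43.8
tcp_pos: [0.6017, -0.3041, 0.1243]
orientation: [-0.0, 0.235, 0.972, 0.0]
wrist_force: [0.7, -0.8, -0.6]
finger_gap: 0.024
grip_force: 49.2
```

Emit:
{"api": "servo_tool", "payload": {"increments": [{"grip":0.85,"x":9,"y":17,"z":-35,"roll":0},{"grip":0.85,"x":18.4,"y":34.7,"z":0,"roll":0},{"grip":0.85,"x":18.4,"y":34.7,"z":0,"roll":0},{"grip":0.85,"x":18.4,"y":34.7,"z":0,"roll":0},{"grip":0.85,"x":18.4,"y":34.7,"z":0,"roll":0}]}}

```text
clock: 44.22
tcp_pos: [0.5998, -0.1267, 0.1583]
orientation: [0.001, 0.236, 0.972, -0.0]
wrist_force: [0.7, 0.2, -0.6]
finger_gap: 0.0239
grip_force: 49.2
```

Emit:
{"api": "servo_tool", "payload": {"increments": [{"grip":0.85,"x":18.4,"y":34.7,"z":0,"roll":0},{"grip":0.85,"x":18.4,"y":34.7,"z":0,"roll":0},{"grip":0.85,"x":18.4,"y":34.7,"z":0,"roll":0},{"grip":0.85,"x":18.4,"y":34.7,"z":0,"roll":0},{"grip":0.85,"x":18.4,"y":34.7,"z":0,"roll":0}]}}

```text
clock: 44.63
tcp_pos: [0.5971, 0.0702, 0.1581]
orientation: [0.0, 0.235, 0.972, 0.0]
wrist_force: [1.3, -0.1, -1.7]
finger_gap: 0.0239
grip_force: 49.2
```

Emit:
{"api": "servo_tool", "payload": {"increments": [{"grip":0.85,"x":18.4,"y":34.7,"z":0,"roll":0},{"grip":0.85,"x":18.4,"y":34.7,"z":0,"roll":0},{"grip":0.85,"x":18.4,"y":34.7,"z":0,"roll":0},{"grip":0.85,"x":18.4,"y":34.7,"z":0,"roll":0},{"grip":0.85,"x":18.4,"y":34.7,"z":0,"roll":0}]}}

```text
clock: 45.05
tcp_pos: [0.5946, 0.2666, 0.1581]
orientation: [0.0, 0.235, 0.972, 0.0]
wrist_force: [1.2, -0.4, -1.1]
finger_gap: 0.0238
grip_force: 49.2
```

Emit:
{"api": "servo_tool", "payload": {"increments": [{"grip":0.85,"x":18.4,"y":34.7,"z":0,"roll":0},{"grip":0.85,"x":9,"y":17,"z":0,"roll":0},{"grip":0.85,"x":0,"y":0,"z":20,"roll":0},{"grip":0.85,"x":0,"y":0,"z":20,"roll":0},{"grip":0.85,"x":0,"y":0,"z":0,"roll":0}]}}

```text
clock: 45.47
tcp_pos: [0.5916, 0.3231, 0.1133]
orientation: [-0.003, 0.235, 0.972, -0.002]
wrist_force: [-0.1, -0.7, -1.7]
finger_gap: 0.0235
grip_force: 49.3
```

```bash
python3 - <<'E'
from h import *
go(.592,.325,.026); print(env.get_state()["finger_gap"])
E
```

```text
TCP [0.5916 0.3231 0.1133] yaw 152.9 j6 49 | shift now [ 0.1  2.3 87.3] roll 0 shift after roll [0.1 2.3]
0.02351738791927858
```

Emit:
{"api": "servo_tool", "payload": {"increments": [{"grip":0.85,"x":0,"y":2,"z":30,"roll":0},{"grip":0.85,"x":0,"y":0,"z":30,"roll":0},{"grip":0.85,"x":0,"y":0,"z":26,"roll":0},{"grip":0.85,"x":0,"y":0,"z":0,"roll":0}]}}

```text
clock: 45.8
tcp_pos: [0.5915, 0.323, 0.0263]
orientation: [-0.004, 0.236, 0.972, -0.003]
wrist_force: [-0.6, 0.2, -1.9]
finger_gap: 0.0239
grip_force: 49.3
```

Emit:
{"api": "servo_tool", "payload": {"increments": [{"grip":0.52,"x":0,"y":0,"z":0,"roll":0},{"grip":0.52,"x":0,"y":0,"z":0,"roll":0},{"grip":0.52,"x":0,"y":0,"z":-20,"roll":0},{"grip":0.52,"x":0,"y":0,"z":-40,"roll":0},{"grip":0.52,"x":0,"y":0,"z":-40,"roll":0}]}}

```text
clock: 46.22
tcp_pos: [0.595, 0.3247, 0.1339]
orientation: [0.0, 0.235, 0.972, 0.0]
wrist_force: [1.3, 0.9, 0.4]
finger_gap: 0.0413
grip_force: 0.0
```

Emit:
{"api": "servo_tool", "payload": {"increments": [{"grip":0.3,"x":0,"y":0,"z":-40,"roll":0},{"grip":0,"x":13.7,"y":-32,"z":-10,"roll":0},{"grip":0,"x":13.7,"y":-32,"z":0,"roll":0},{"grip":0,"x":13.7,"y":-32,"z":0,"roll":0},{"grip":0,"x":13.7,"y":-32,"z":0,"roll":0}]}}

```text
clock: 46.63
tcp_pos: [0.4886, 0.2359, 0.185]
orientation: [0.003, 0.235, 0.972, 0.002]
wrist_force: [0.8, -0.6, -0.4]
finger_gap: 0.0855
grip_force: 0.0
```

Emit:
{"api": "servo_tool", "payload": {"increments": [{"grip":0,"x":13.7,"y":-32,"z":0,"roll":0},{"grip":0,"x":0,"y":0,"z":0,"roll":0},{"grip":0,"x":0,"y":0,"z":0,"roll":0}]}}

```text
clock: 46.88
tcp_pos: [0.461, 0.2134, 0.1846]
orientation: [0.002, 0.236, 0.972, 0.001]
wrist_force: [0.3, 0.4, -0.2]
finger_gap: 0.0855
grip_force: 0.0
```

```bash
python3 - <<'E'
from h import *
C,im=shot("wrist","w23.png"); go(.458,.213,.088)
hsv=cv2.cvtColor(im,cv2.COLOR_RGB2HSV)
red=cv2.inRange(hsv,(0,150,60),(7,255,255))|cv2.inRange(hsv,(172,150,60),(180,255,255))
k,l,s,c=cv2.connectedComponentsWithStats(red)
for i in range(1,k):
    if s[i,4]>60: print("red",s[i],c[i],ray(C,*c[i],.15),ray(C,*c[i],.162), [proj(C,(.458,.2135,z)) for z in(.116,.162)])
C,i2=shot("scene","s23.png")
cv2.imwrite("pics/c23.png",np.hstack([cv2.resize(im,(400,300)),cv2.resize(i2[120:300,272:512],(400,300),interpolation=2)])[:,:,::-1])
E
```

```text
TCP [0.4625 0.2141 0.1844] yaw 152.7 j6 43 | shift now [ 3.9 -3.5 96.4] roll 0 shift after roll [ 3.9 -3.5]
red [ 232  170   37   49 1408] [250.37428977 194.55326705] [0.45546867 0.21390129 0.15      ] [0.45223516 0.21564639 0.162     ] [(np.float64(251.5781955678876), np.float64(185.20313924616306)), (np.float64(251.47895114912288), np.float64(203.1827931469231))]
```

View pics/c23.png

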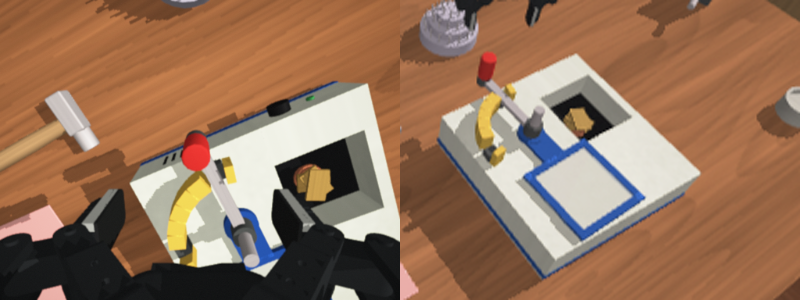

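All blanks lie stacked in the basin (wrist crop (315,183)), with the mat left of view. The lever is in the open notch and the knob is at (196,150).

```bash
python3 - <<'E'
from h import *
im=cv2.imread("pics/s23.png")[:,:,::-1].copy();C=cam("scene")
print([a for a in find(C,im) if 440<a[1]<700 and -420<a[2]<-60])
im=cv2.imread("pics/scene0.png")[:,:,::-1].copy()
print([a[:3] for a in find(C,im) if 440<a[1]<700 and -420<a[2]<-60])
E
```

```text
[]
[('Cu', 514, -293), ('Cu', 510, -215), ('Cu', 522, -131), ('Br', 602, -306), ('Br', 607, -213), ('Br', 616, -126)]
```

Emit:
{"api": "servo_tool", "payload": {"increments": [{"grip":0,"x":3.5,"y":-3,"z":20,"roll":0},{"grip":0,"x":0,"y":0,"z":25,"roll":0},{"grip":0,"x":0,"y":0,"z":25,"roll":0},{"grip":0,"x":0,"y":0,"z":22,"roll":0},{"grip":0,"x":0,"y":0,"z":0,"roll":0}]}}

```text
clock: 47.4
tcp_pos: [0.4554, 0.2129, 0.0858]
orientation: [-0.002, 0.235, 0.972, -0.001]
wrist_force: [-0.4, -0.3, -0.3]
finger_gap: 0.0856
grip_force: 0.0
```

Emit:
{"api": "servo_tool", "payload": {"increments": [{"grip":0,"x":0,"y":0,"z":0,"roll":0},{"grip":0.3,"x":0,"y":0,"z":0,"roll":0}]}}

```text
clock: 47.57
tcp_pos: [0.4584, 0.2136, 0.0906]
orientation: [0.001, 0.235, 0.972, 0.0]
wrist_force: [0.4, -0.7, -0.3]
finger_gap: 0.0758
grip_force: 0.0
```

Emit:
{"api": "servo_tool", "payload": {"increments": [{"grip":0.5,"x":0,"y":0,"z":2,"roll":0},{"grip":0.8,"x":0,"y":0,"z":0,"roll":0},{"grip":0.9,"x":0,"y":0,"z":0,"roll":0},{"grip":0.9,"x":0,"y":0,"z":0,"roll":0},{"grip":0.9,"x":0,"y":0,"z":0,"roll":0}], "grip_force": 60}}

```text
clock: 47.98
tcp_pos: [0.4571, 0.2131, 0.0881]
orientation: [0.001, 0.235, 0.972, 0.0]
wrist_force: [0.5, 0.1, 3.9]
finger_gap: 0.0244
grip_force: 58.6
```

Emit:
{"api": "servo_tool", "payload": {"increments": [{"grip":0.9,"x":0,"y":0,"z":0,"roll":0},{"grip":0.9,"x":0,"y":0,"z":-7,"roll":0},{"grip":0.9,"x":0,"y":0,"z":-7,"roll":0},{"grip":0.9,"x":0,"y":0,"z":-7,"roll":0},{"grip":0.9,"x":0,"y":0,"z":-4,"roll":0}]}}

```text
clock: 48.4
tcp_pos: [0.4571, 0.213, 0.1133]
orientation: [0.0, 0.235, 0.972, 0.0]
wrist_force: [2.6, 0.7, -2.0]
finger_gap: 0.025
grip_force: 59.0
```

Emit:
{"api": "servo_tool", "payload": {"increments": [{"grip":0.9,"x":-7.2,"y":-12.5,"z":0,"roll":-6.6},{"grip":0.9,"x":-7.2,"y":-12.5,"z":0,"roll":-6.6},{"grip":0.9,"x":0,"y":0,"z":0,"roll":0}]}}

```text
clock: 48.65
tcp_pos: [0.4604, 0.1831, 0.1128]
orientation: [0.001, 0.12, 0.993, 0.0]
wrist_force: [2.4, 2.6, -1.3]
finger_gap: 0.0249
grip_force: 59.3
```

Emit:
{"api": "servo_tool", "payload": {"increments": [{"grip":0.9,"x":-7.2,"y":-12.5,"z":0,"roll":-6.6},{"grip":0.9,"x":-7.2,"y":-12.5,"z":0,"roll":-6.6},{"grip":0.9,"x":-7.2,"y":-12.5,"z":0,"roll":-6.6},{"grip":0.9,"x":-7.2,"y":-12.5,"z":0,"roll":-6.6},{"grip":0.9,"x":-7.2,"y":-12.5,"z":0,"roll":-6.6}]}}

```text
clock: 49.07
tcp_pos: [0.4946, 0.122, 0.1125]
orientation: [0.0, -0.167, 0.986, 0.0]
wrist_force: [4.3, 2.9, -0.7]
finger_gap: 0.0249
grip_force: 59.4
```

Emit:
{"api": "servo_tool", "payload": {"increments": [{"grip":0.9,"x":-7.2,"y":-12.5,"z":0,"roll":-6.6},{"grip":0.9,"x":-7.2,"y":-12.5,"z":0,"roll":-6.6},{"grip":0.9,"x":-7.2,"y":-12.5,"z":0,"roll":-6.6},{"grip":0.9,"x":-7.2,"y":-12.5,"z":0,"roll":-6.6},{"grip":0.9,"x":0,"y":0,"z":0,"roll":0}]}}

```text
clock: 49.48
tcp_pos: [0.5446, 0.0919, 0.112]
orientation: [-0.0, -0.386, 0.922, 0.0]
wrist_force: [-0.8, -0.1, -1.1]
finger_gap: 0.0243
grip_force: 59.5
```

Emit:
{"api": "servo_tool", "payload": {"increments": [{"grip":0.9,"x":-7.2,"y":-12.5,"z":0,"roll":-6.6},{"grip":0.9,"x":-6.2,"y":-10.6,"z":0,"roll":-5.6},{"grip":0.9,"x":0,"y":0,"z":0,"roll":0},{"grip":0.9,"x":0,"y":0,"z":0,"roll":0}]}}

```text
clock: 49.82
tcp_pos: [0.5685, 0.0868, 0.1118]
orientation: [-0.001, -0.479, 0.878, -0.0]
wrist_force: [1.7, -3.6, -1.7]
finger_gap: 0.0247
grip_force: 59.6
```

Emit:
{"api": "servo_tool", "payload": {"increments": [{"grip":0.9,"x":0,"y":0,"z":6,"roll":0},{"grip":0.9,"x":0,"y":0,"z":6,"roll":0},{"grip":0.9,"x":0,"y":0,"z":6,"roll":0},{"grip":0.9,"x":0,"y":0,"z":6,"roll":0},{"grip":0.9,"x":0,"y":0,"z":0,"roll":0}]}}

```text
clock: 50.23
tcp_pos: [0.5692, 0.0867, 0.0884]
orientation: [0.0, -0.48, 0.877, -0.001]
wrist_force: [1.4, -5.2, -0.8]
finger_gap: 0.0244
grip_force: 59.6
```

Emit:
{"api": "servo_tool", "payload": {"increments": [{"grip":0.9,"x":-2.2,"y":-3.4,"z":0,"roll":0},{"grip":0.9,"x":0,"y":0,"z":0.5,"roll":0},{"grip":0.9,"x":0,"y":0,"z":0,"roll":0}]}}

```text
clock: 50.48
tcp_pos: [0.5713, 0.0864, 0.0881]
orientation: [-0.002, -0.481, 0.877, -0.0]
wrist_force: [-4.7, -7.1, 6.7]
finger_gap: 0.0247
grip_force: 60.4
```

Emit:
{"api": "servo_tool", "payload": {"increments": [{"grip":0.6,"x":0,"y":0,"z":0,"roll":0},{"grip":0.3,"x":0,"y":0,"z":0,"roll":0},{"grip":0,"x":0,"y":0,"z":0,"roll":0},{"grip":0,"x":0,"y":0,"z":0,"roll":0},{"grip":0,"x":0,"y":0,"z":0,"roll":0}]}}

```text
clock: 50.9
tcp_pos: [0.5732, 0.0876, 0.0875]
orientation: [-0.0, -0.482, 0.876, 0.0]
wrist_force: [1.1, 0.2, 0.2]
finger_gap: 0.0803
grip_force: 0.0
```

Emit:
{"api": "servo_tool", "payload": {"increments": [{"grip":0,"x":0,"y":0,"z":0,"roll":0},{"grip":0,"x":0,"y":0,"z":-20,"roll":0},{"grip":0,"x":0,"y":0,"z":-30,"roll":0},{"grip":0,"x":0,"y":0,"z":-35,"roll":0},{"grip":0,"x":0,"y":0,"z":-35,"roll":0}]}}

```text
clock: 51.32
tcp_pos: [0.5727, 0.0873, 0.2084]
orientation: [-0.001, -0.482, 0.876, 0.0]
wrist_force: [1.6, -0.4, -0.4]
finger_gap: 0.0853
grip_force: 0.0
```

Emit:
{"api": "servo_tool", "payload": {"increments": [{"grip":0,"x":20,"y":0,"z":0,"roll":0},{"grip":0,"x":30,"y":0,"z":0,"roll":0},{"grip":0,"x":0,"y":0,"z":0,"roll":0},{"grip":0,"x":0,"y":0,"z":0,"roll":0},{"grip":0,"x":0,"y":0,"z":0,"roll":0}]}}

```text
clock: 51.73
tcp_pos: [0.5468, 0.0451, 0.2076]
orientation: [0.0, -0.481, 0.877, 0.0]
wrist_force: [0.3, 0.8, 0.3]
finger_gap: 0.0852
grip_force: 0.0
```

```bash
python3 - <<'E'
from h import *
C,im=shot("scene","s24.png"); i0=cv2.imread("pics/scene0.png")
f=lambda i:cv2.resize(i[120:300,272:512],(400,300),interpolation=2)
cv2.imwrite("pics/c24.png",np.hstack([f(im[:,:,::-1]),f(i0)]))
for i in(im,i0[:,:,::-1].copy()):
    hsv=cv2.cvtColor(i,cv2.COLOR_RGB2HSV); red=cv2.inRange(hsv,(0,190,90),(6,255,255))|cv2.inRange(hsv,(174,190,90),(180,255,255))
    k,l,s,c=cv2.connectedComponentsWithStats(red); print([(s[j].tolist(),c[j]) for j in range(1,k) if s[j,4]>40])
E
```

```text
[([310, 200, 11, 16, 132], array([314.51515152, 207.4469697 ]))]
[([309, 200, 11, 16, 134], array([313.98507463, 207.1641791 ]))]
```

View pics/c24.png

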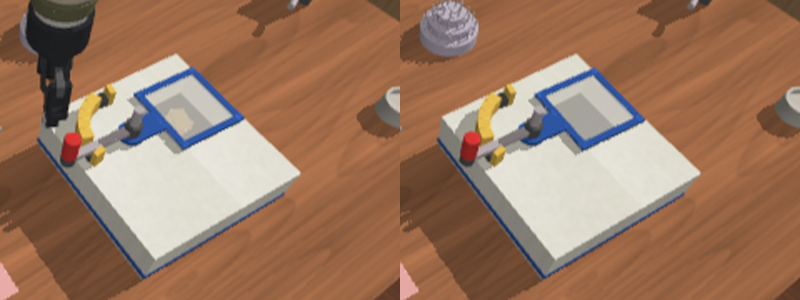

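The knob is back at its starting pixel, (314,207). The cover is shut over the blanks, the lever is down in the closed notch, and the gripper is clear.

```bash
python3 -c "
from workcell import env
print(env.hand_in())"
```

```text
the job is handed in; nothing more can be done
None
```

The job is handed in: all six blanks are in the basin, the cover is shut, and the lever is down in the closed notch, with no verdict returned by the hand-in.

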